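Take the bayonet lamp cap off the clamped ticket reader

ROBOT

A 6-joint arm with a two-finger parallel gripper is mounted at the origin on the work surface. World frame = base frame: x ahead of the robot, y to its left, z up, the work surface at z = 0. Lengths are in m, angles in rad, forces in N, time in s.
With the tool pointing down it reaches from about 0.3 to 0.875 m from the base axis. Payload 6.4 kg.
Tool frame: the origin (TCP) lies at the very end of the fingers, on their centre line; the grasp point (between the pads) lies 19 mm behind it (ctrl.tcp_to_grasp is the distance from the TCP to the grasp point, in m); z points along the fingers, y is the direction in which the jaws open and shut (so a half turn about z gives the same grasp; the last joint's range is limited). The gripper opens to 85 mm and grips with 20 to 120 N. Pads are 22 mm wide; open, the fingers measure 114 mm over their backs; the gripper's body (76 mm by 85 mm) begins 54 mm behind the grasp point. The pads swing forward as they close: fully open they stand 13 mm farther back than shut.
Start: joints at [0.992, 0.181, 1.607, -0, 1.354, -0.206], TCP at [0.209, 0.536, 0.208] pointing down, gripper open.
Joint ranges: [-2.99, 2.99], [-0.89, 2.07], [0.3, 2.58], [-1.14, 4.28], [0, 2.63], [-3.12, 3.12]. Speed limits (rad/s): [2.57, 2.57, 3.01, 3.14, 3.14, 3.14].

INTERFACE

Orientations are given as a unit quaternion [w, x, y, z].
In Python, from bench import ctrl gives the robot as it stands. The module is installed in compiled form; this text tells all that it offers.
- The arm moves only by the tool drive_tool, never from a script. Its argument "deltas" is a list of rows, each an object with "slide": the shift along the tool's x, y, z as a fraction of full scale, a list of three; "delta_rot": the turn, a rotation vector about the tool's x, y, z as a fraction of full scale, a list of three; "hand": the opening, from 0 (shut) to 1 (fully open). In form: [{"slide": [tx, ty, tz], "delta_rot": [wx, wy, wz], "hand": hand}, ...]. A call has exactly 5 rows; each row shifts and turns the commanded pose from where the row before left it, along the tool's axes as they then stand; what a row does not reach is not made up. Full scale, the value 1, is 50 mm for a shift and 180 degrees for a turn. A row lasts 1/8 s, in which the tool goes at most 62.5 mm and 10.7 degrees, less where a joint would pass 70% of its speed; a pose out of reach is approached as far as the arm can. A call with a number of a shift or a turn outside -1 to 1 is refused whole. A call with a gripper value outside its range is refused whole. The fingers move at their own pace and stop on an object; the grip force is fixed at half the most. Time passes only in rows, so rows that do not move let the fingers close, or fill a call up. It gives the time, the measured TCP pose, the force and the opening at its end, in the units of the state.
- ctrl.get_obs(): the state, without advancing time (a new reading comes with each control period).
- ctrl.camera(name): name is "scene" or "side" or "wrist"; returns a dict with "frame" (420x560x3 uint8, red, green, blue), "mtx" (3x3 intrinsics, pixels), "R" (3x3) and "t" (3): a world point X has camera coordinates R X + t. Camera axes: x right, y down, z forward; pixel columns grow to the right and rows downward; lengths in m; the calibration is good to about 2 mm. A picture is of the moment at which its call begins. There is no depth.
- ctrl.hand_in(): hands the job in, once; it reports no verdict.
The state is a dict: "time_s": time; "q": joint angles; "dq": joint speeds; "joint_efforts": joint torques, N m; "eef_pos": TCP position; "eef_rot": TCP orientation; "wrist_force": force on the tool from outside, world axes, zero at the start; "torque": the same for the moment, N m; "opening": opening from 0.0 (shut) to 1.0 (fully open).
Only numpy, scipy, OpenCV 4.12 (cv2) and the standard library are available. Lean on these libraries where they do the work, as an engineer would, in place of code of your own. Each camera call takes 0.05 s, during which the arm holds its last target.

TASK

Salvage the smoked lamp cap from the cracked reader shell: press its release button fully down (it stays down), turn the cap anticlockwise seen from above, somewhat less than a quarter turn, just until you feel it meet its stop (do not force it past), then lift it straight off. Stand it upright in the shallow parts tray and let go; go gently throughout, never straining the button, the cap or its mount, and leave the other things on the desk alone.

Things in the scene. Friction and masses are not known exactly. Their poses are not given: they have to be found in the camera images.
- reader: Grey ticket reader shell, 60 mm high, fixed, its far end in a blue bench clamp (top 72 above the desk, at x 88 to 130). Origin on the desk under the axis of the lamp's bayonet mount; z up; +x points from the mount to the release button and clamp. Shell spans x -68 to 112, y -60 to 60. Never press reader, mount or button with over 40 N.
- mount (a point): Centre of the top of the mount's aluminium keeper ring: radius 41, top 75 mm above the desk, 4 thick, with two opposite slots for the cap's lugs, their place different each time: turned anticlockwise about +z, the cap meets a friction stop after 50 to 87 degrees. The lugs clear the slots from 6 degrees before to 2 degrees past it; forced on, they slide under the rim and the cap will not lift.
- seat_top (a point): Sprung seat under the cap, on the mount's axis, 66 mm above the desk. It pushes the cap up with about 9 N: the cap turns with 0.05 to 0.25 N m and rises up to 4 mm when free at the slots. The friction stop adds 0.6 N m and yields beyond that, staying where pushed. Pulling up early or forcing the raised catch strains the mount: cap and mount may not press on each other with over 60 N in all.
- cap: Smoked lamp cap, 0.08 to 0.17 kg, in the mount. Origin: centre of its underside, at first 66 mm above the desk, x along the reader's x; z up. From below: lug bar 66 (x) x 14 x 5 high; round neck, radius 23, to z 12, with 1 mm side play; glass block 48 (x) x 40 (y) from z 12 to 46, to be gripped across the 40 mm flats (along y); dome to z 53. Stands on its underside.
- release (a joint): Release button: 0 up (its catch stops the cap turning anticlockwise), 0.008 m fully down. Slides straight down against about 3.5 N of friction (5 N at 50 mm/s) to a hard stop and stays where it is left. The catch clears the cap's lug after 5.5 mm; past 6.5 mm counts as fully down.
- release_top (a point): Centre of the top of the release button: black, round, 20 mm across, 66 along the reader's x and 8 along its y from the mount's axis; 80 mm above the desk when up, 72 when down (the point moves with it). Its housing's top is 68 above the desk.
- tray: Shallow grey parts tray, fixed, 150 (x) x 140 (y) outside, walls 4 thick and 18 high. Origin at the centre of its underside; its inner floor is 4 above the desk. Empty. The cap must not be set down on it with over 60 N.
- heatsink: Copper finned heat sink, 50 x 50 x 30, origin at the centre of its underside. Leave alone.
- plate: Green mounting plate with holes, 90 x 70 x 6, lying flat, origin at the centre of its underside. Leave alone.
- driver: Screwdriver lying on the desk, about 200 long. Leave alone.
Not all that is in view belongs to the job. Of the things that look like the tray, take the one that is farthest from the robot's base at the start.

How it is judged:
By the outcome, as a careful person would: the job done as asked, in the order asked, and still so for the second after the job is handed in, with the robot touching nothing.
It also fails if it takes over 72 s, if anything falls off the work surface, if the arm or the gripper's body presses on something with over 40 N, if the wrist force passes 120 N, or if a joint passes its speed limit or range.

## Working session

There is one attempt and no reset: what is moved stays moved. The work goes in short steps, Python scripts to look and compute and a tool call to move; the robot and the scene stay as the last step left them, time stands still between calls to the robot, and variables do not carry over. Pictures are saved under pics/ and viewed, and the job is handed in when it is done.

Besides the shell and the picture viewer there is one more tool, called as name(argument=value, ...) on one line, values as JSON. drive_tool: Moves the arm, as the interface text tells. Its arguments: {"type":"object","properties":{"deltas":{"type":"array","items":{"type":"object","properties":{"slide":{"type":"array","items":{"type":"number"}},"delta_rot":{"type":"array","items":{"type":"number"}},"hand":{"type":"number"}}}}},"required":["deltas"]}

```bash
mkdir -p pics
python3 - <<'E'
from bench import ctrl
import cv2,numpy as np
o=ctrl.get_obs();print({k:np.round(v,4).tolist() for k,v in o.items()}, ctrl.tcp_to_grasp)
for n in ["scene","side","wrist"]:
    c=ctrl.camera(n);cv2.imwrite(f"pics/{n}0.png",c["frame"][:,:,::-1]);np.savez(f"pics/{n}0.npz",**c)
    print(n,c["mtx"].round(1).tolist(),(-c["R"].T@c["t"]).round(3))
E
```

```text
{'time_s': 0.0, 'q': [0.9917, 0.1816, 1.608, 0.0, 1.3538, -0.2063], 'dq': [-0.0013, -0.0013, 0.0004, 0.0002, -0.0006, -0.0012], 'joint_efforts': [0.0018, -44.4856, -35.1343, -0.0, 0.009, 0.0], 'eef_pos': [0.2091, 0.535, 0.2074], 'eef_rot': [-0.0003, 0.1853, 0.9827, -0.0008], 'wrist_force': [0.0367, -0.1332, 0.0594], 'torque': [-0.0163, -0.0295, -0.001], 'opening': 1.0014} 0.0187
scene [[432.9, 0.0, 277.8], [0.0, 432.9, 201.4], [0.0, 0.0, 1.0]] [ 0.851 -0.604  1.056]
side [[427.1, 0.0, 281.3], [0.0, 427.1, 212.2], [0.0, 0.0, 1.0]] [-0.047 -0.492  1.002]
wrist [[306.5, 0.0, 279.2], [0.0, 306.5, 210.7], [0.0, 0.0, 1.0]] [0.134 0.565 0.374]
```

View pics/scene0.png

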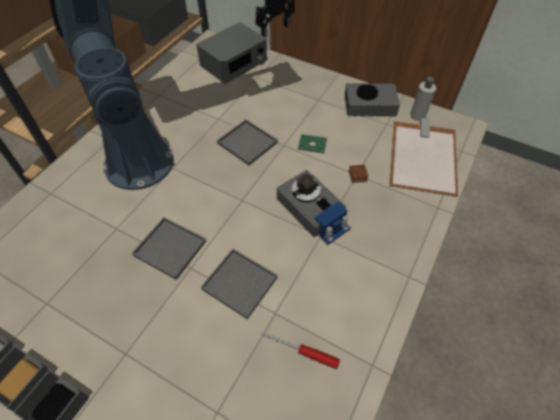

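View pics/side0.png

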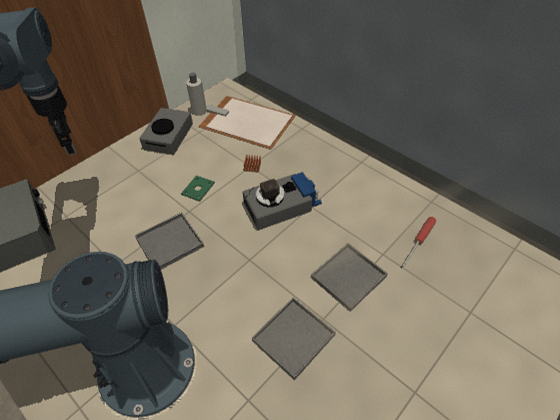

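View pics/wrist0.png

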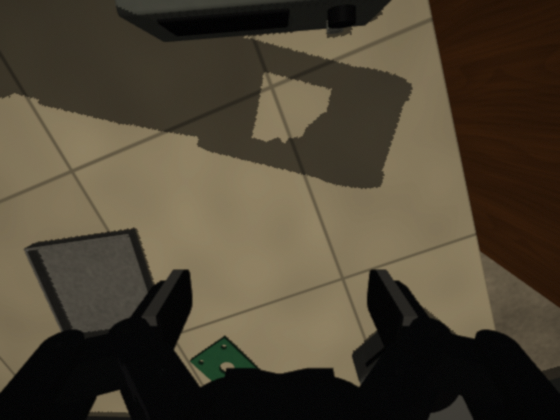

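The scene image shows three tray look-alikes at about (247,142), (170,247) and (240,283). The reader with cap, button and blue clamp is at (312,203), and a grey box with a black disc at (372,98) is a decoy. Next I enlarge the reader and measure.

```bash
cat > h.py <<'E'
import numpy as np,cv2
def load(n): return dict(np.load(f"pics/{n}.npz"))
def ray(c,p,z):
    d=c["R"].T@np.linalg.inv(c["mtx"])@np.array([p[0],p[1],1.]); o=-c["R"].T@c["t"]
    return o+d*(z-o[2])/d[2]
def proj(c,X):
    X=np.atleast_2d(X); p=(c["R"]@X.T+c["t"].reshape(3,1)); p=c["mtx"]@p; return (p[:2]/p[2]).T
def crop(n,x0,y0,x1,y1,k,out):
    im=cv2.imread(f"pics/{n}.png")[y0:y1,x0:x1]
    cv2.imwrite(f"pics/{out}.png",cv2.resize(im,None,fx=k,fy=k,interpolation=cv2.INTER_CUBIC))
E
python3 - <<'E'
from h import *
s,d=load("scene0"),load("side0")
for p,q in [((247,142),(170,240)),((170,247),(293,338)),((240,283),(349,276))]:
    a,b=ray(s,p,.01),ray(d,q,.01);print(a.round(3),b.round(3),np.hypot(*a[:2]))
crop("scene0",265,160,365,250,8,"s1");crop("side0",230,165,330,235,8,"d1")
E
```

```text
[0.262 0.244 0.01 ] [0.263 0.247 0.01 ] 0.3580109589754953
[ 0.288 -0.208  0.01 ] [ 0.281 -0.212  0.01 ] 0.3551029114673829
[ 0.517 -0.206  0.01 ] [ 0.513 -0.207  0.01 ] 0.5564455108819332
```

View pics/s1.png

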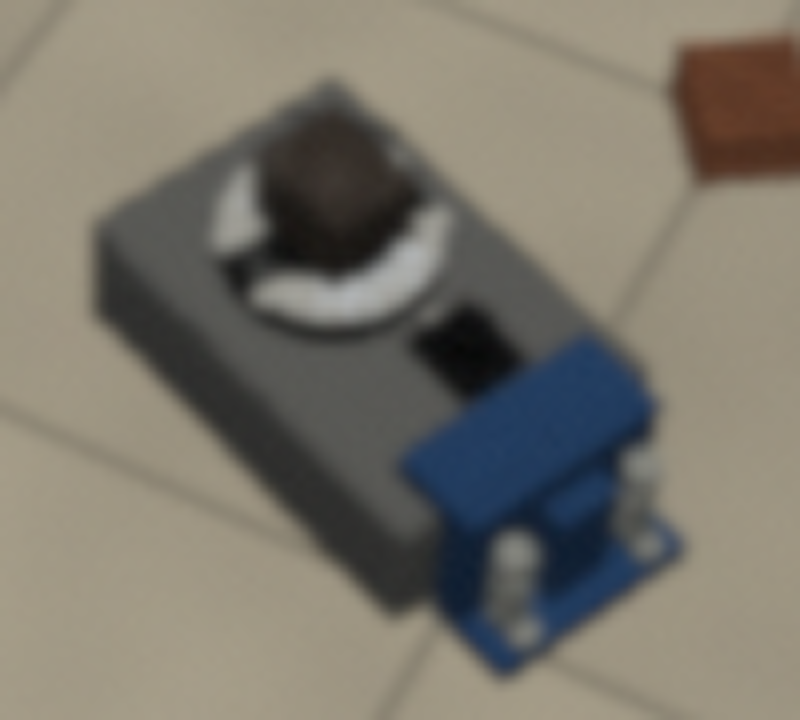

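View pics/d1.png

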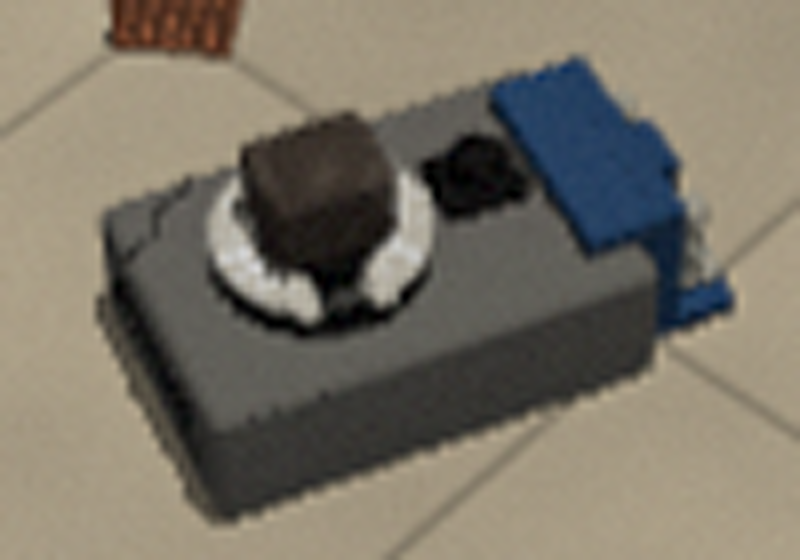

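Run:
```python
from h import *
from scipy.optimize import least_squares
s,d=load("scene0"),load("side0")
S=lambda p:np.array([265+p[0]/8-.5+.06,160+p[1]/8-.5+.06]);D=lambda p:np.array([230+p[0]/8-.44,165+p[1]/8-.44])
obs=[(s,S((332,82)),(-68,60,60)),(s,S((98,230)),(-68,-60,60)),(s,S((400,548)),(112,-60,60)),(s,S((98,312)),(-68,-60,0)),(s,S((397,612)),(112,-60,0)),
(d,D((105,213)),(-68,60,60)),(d,D((212,432)),(-68,-60,60)),(d,D((655,262)),(112,-60,60)),(d,D((222,522)),(-68,-60,0)),(d,D((655,365)),(112,-60,0))]
def W(p,L):
    c,n=np.cos(p[2]),np.sin(p[2]);L=np.array(L)/1000.;return np.array([p[0]+c*L[0]-n*L[1],p[1]+n*L[0]+c*L[1],L[2]])
f=lambda p:np.concatenate([proj(c,W(p,L))[0]-u for c,u,L in obs])
r=least_squares(f,[.5,.2,-.5],loss="soft_l1");print(r.x,np.degrees(r.x[2]));print(f(r.x).reshape(-1,2).round(1).tolist())
for c,k in((s,S),(d,D)):
  print(proj(c,[W(r.x,(66,8,80)),W(r.x,(0,0,75)),W(r.x,(0,0,119))]))
print(ray(s,S((468,340)),.08),ray(d,D((475,172)),.08),W(r.x,(66,8,80)))
print(ray(s,S((335,175)),.117),ray(d,D((308,145)),.117))
```

```text
[ 0.54664221  0.11724555 -0.39748652] -22.774300064193547
[[1.0, -1.8], [-0.9, -1.3], [1.7, -0.7], [-0.8, 0.7], [0.5, 2.9], [-1.7, -1.0], [0.1, -0.4], [1.0, 0.7], [0.0, 1.2], [0.2, 0.9]]
[[324.18362253 200.27768533]
 [306.73958277 188.28703762]
 [307.60551563 178.55515154]]
[[288.58418749 183.10561086]
 [269.45034472 192.99394818]
 [268.93966546 182.60686953]]
[0.61053386 0.09187232 0.08      ] [0.60228487 0.09019896 0.08      ] [0.61059346 0.09907311 0.08      ]
[0.5478534  0.10782439 0.117     ] [0.54607488 0.12028825 0.117     ]
```

```bash
cat >> h.py <<'E'
from scipy.spatial.transform import Rotation as Rn
def Rt(o): q=o["eef_rot"];return Rn.from_quat([q[1],q[2],q[3],q[0]]).as_matrix()
def need(o,target,yaw_tool_x=None):
    """tool-frame shift to target /50mm, plus rotation error to vertical with tool x at yaw (deg)"""
    R=Rt(o);d=R.T@(np.array(target)-o["eef_pos"])/.05
    out=[d.round(3).tolist()]
    if yaw_tool_x is not None:
        a=np.radians(yaw_tool_x);x=np.array([np.cos(a),np.sin(a),0]);z=np.array([0,0,-1.])
        G=np.stack([x,np.cross(z,x),z],1)
        out.append((Rn.from_matrix(R.T@G).as_rotvec()/np.pi).round(4).tolist())
    return out
E
python3 - <<'E'
from h import *
from bench import ctrl
o=ctrl.get_obs();R=Rt(o);print(R.round(3));print(need(o,(.605,.093,.2),157.2))
E
```

```text
[[-0.931  0.364 -0.001]
 [ 0.364  0.931 -0.001]
 [ 0.    -0.001 -1.   ]]
[[-10.593, -5.352, 0.157], [-0.0004, -0.0001, 0.008]]
```

drive_tool(deltas=[{"slide":[-0.7,-0.35,0],"delta_rot":[0,0,0.004],"hand":0},{"slide":[-0.7,-0.35,0],"delta_rot":[0,0,0.004],"hand":0},{"slide":[-0.7,-0.35,0],"delta_rot":[0,0,0],"hand":0},{"slide":[-0.7,-0.35,0],"delta_rot":[0,0,0],"hand":0},{"slide":[-0.7,-0.35,0],"delta_rot":[0,0,0],"hand":0}])

```text
time_s: 0.78
eef_pos: [0.3385, 0.3869, 0.2081]
eef_rot: [-0.0, 0.198, 0.98, -0.0]
wrist_force: [0.6, -0.4, 0.1]
opening: -0.004
```

drive_tool(deltas=[{"slide":[-0.7,-0.35,0],"delta_rot":[0,0,0],"hand":0},{"slide":[-0.7,-0.35,0],"delta_rot":[0,0,0],"hand":0},{"slide":[-0.7,-0.35,0],"delta_rot":[0,0,0],"hand":0},{"slide":[-0.7,-0.35,0],"delta_rot":[0,0,0],"hand":0},{"slide":[-0.7,-0.35,0],"delta_rot":[0,0,0],"hand":0}])

```text
time_s: 1.4
eef_pos: [0.4659, 0.2384, 0.2081]
eef_rot: [-0.0, 0.198, 0.98, -0.0]
wrist_force: [1.0, 0.4, -0.3]
opening: 0.003
```

drive_tool(deltas=[{"slide":[-0.7,-0.35,0],"delta_rot":[0,0,0],"hand":0},{"slide":[-0.7,-0.35,0],"delta_rot":[0,0,0],"hand":0},{"slide":[-0.7,-0.35,0],"delta_rot":[0,0,0],"hand":0},{"slide":[-0.7,-0.35,0],"delta_rot":[0,0,0],"hand":0},{"slide":[-0.7,-0.35,0],"delta_rot":[0,0,0],"hand":0}])

```text
time_s: 2.02
eef_pos: [0.5933, 0.09, 0.2079]
eef_rot: [-0.0, 0.198, 0.98, -0.0]
wrist_force: [0.6, -0.0, 0.4]
opening: -0.002
```

```bash
cat > snap.py <<'E'
import sys
from h import *
from bench import ctrl
def snap(n,name):
    c=ctrl.camera(n);cv2.imwrite(f"pics/{name}.png",c["frame"][:,:,::-1]);np.savez(f"pics/{name}.npz",**c);return c
def st():
    o=ctrl.get_obs();x=Rt(o)[:,0]
    print("t",round(o["time_s"],2),"pos",np.round(o["eef_pos"],4),"yaw",np.degrees(np.arctan2(x[1],x[0])).round(2),"F",np.round(o["wrist_force"],1),"M",np.round(o["torque"],2),"op",round(o["opening"],3));return o
E
python3 - <<'E'
from snap import *
st();snap("wrist","wrist1");print(ctrl.get_obs()["q"])
E
```

```text
t 2.02 pos [0.5933 0.09   0.2079] yaw 157.2 F [ 0.6 -0.   0.4] M [ 0.06 -0.01 -0.03] op -0.002
[-0.05235748  0.23994215  1.53743514 -0.00231353  1.36243559 -1.22185169]
```

View pics/wrist1.png

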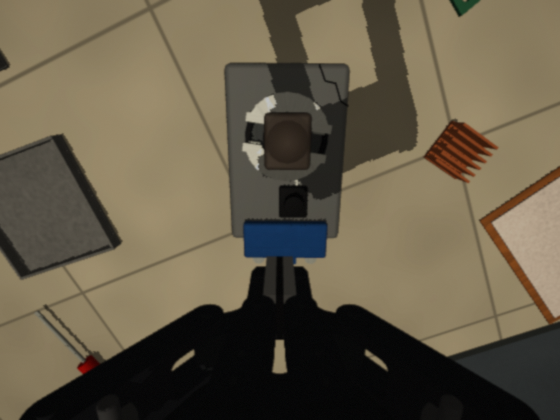

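Run:
```python
from h import *
crop("wrist1",215,55,365,265,2.8,"w1a");crop("wrist1",235,85,345,220,4.4,"w1b")
```

```text
(no output)
```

View pics/w1b.png

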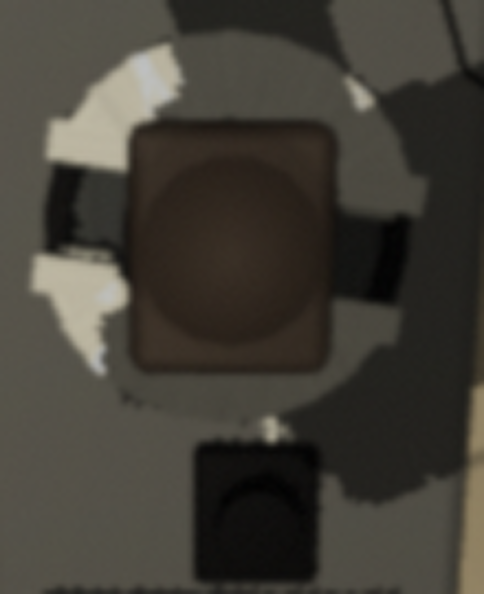

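View pics/w1a.png

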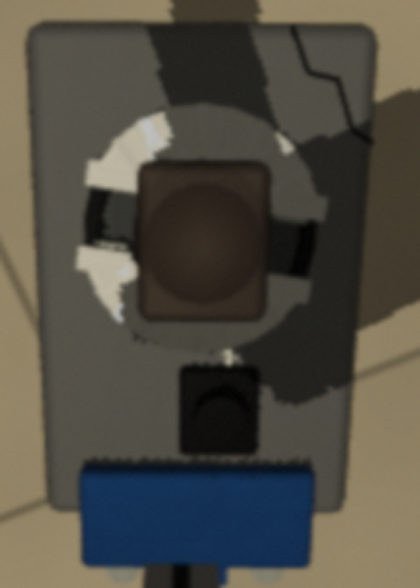

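Run:
```python
from h import *
c=load("wrist1");P=lambda x,y:(235+x/4.4-.4,85+y/4.4-.4);A=lambda x,y:(215+x/2.8-.3,55+y/2.8-.3)
cap=ray(c,P(231,246),.112);print("cap",cap,ray(c,P(232,250),.119))
print("corners ang")
L=[ray(c,P(*p),.112) for p in[(133,128),(328,128),(133,368),(328,368)]]
for a,b in((0,2),(1,3)):
  v=L[b]-L[a];print(np.degrees(np.arctan2(v[1],v[0])),np.linalg.norm(v))
print(np.linalg.norm(L[1]-L[0]))
b=ray(c,P(261,521),.08);print("button",b, "housing",ray(c,P(257,512),.068))
sl=[ray(c,P(*p),.073) for p in[(65,208),(394,259)]];v=sl[1]-sl[0];print("slots",sl,np.linalg.norm(v),np.degrees(np.arctan2(v[1],v[0])),(sl[0]+sl[1])/2)
for e in ([(30,60),(50,480)],[(373,60),(345,480)]):
  v=[ray(c,A(*p),.06) for p in e];d=v[1]-v[0];print("edge",np.degrees(np.arctan2(d[1],d[0])))
m=(cap+ray(c,P(232,250),.119))/2
for yaw in(-22.8,-22,-24):
  a=np.radians(yaw);print(yaw,"button pred",m[:2]+[np.cos(a)*.066-np.sin(a)*.008,np.sin(a)*.066+np.cos(a)*.008])
```

```text
cap [0.54459914 0.11802513 0.112     ] [0.54465806 0.1180203  0.119     ]
corners ang
-23.612260922285362 0.044864412512532544
-21.002095529451164 0.04487760521843176
0.0361796666507727
button [0.60722589 0.10056573 0.08      ] housing [0.60839201 0.09965867 0.068     ]
slots [array([0.52701132, 0.08731721, 0.073     ]), array([0.56484854, 0.14940111, 0.073     ])] 0.0727053333834885 58.639654734611106 [0.54592993 0.11835916 0.073     ]
edge -22.9674192156305
edge -22.871007084298334
-22.8 button pred [0.60857169 0.09982159]
-22 button pred [0.60881959 0.10071615]
-24 button pred [0.60817649 0.09848646]
```

Run:
```python
from snap import *
o=st();print(need(o,(.608,.0998,.095),157.3))
```

```text
t 2.08 pos [0.5961 0.0859 0.2079] yaw 157.03 F [ 0.2 -3.9  1. ] M [-0.1  -0.02  0.01] op 0.001
[[-0.106, 0.351, 2.258], [-0.0005, 0.0008, -0.0015]]
```

drive_tool(deltas=[{"slide":[-0.05,0.17,0.4],"delta_rot":[0,0,0],"hand":0},{"slide":[-0.05,0.17,0.5],"delta_rot":[0,0,0],"hand":0},{"slide":[0,0,0.5],"delta_rot":[0,0,0],"hand":0},{"slide":[0,0,0.4],"delta_rot":[0,0,0],"hand":0},{"slide":[0,0,0],"delta_rot":[0,0,0],"hand":0}])

```text
time_s: 2.7
eef_pos: [0.6018, 0.1056, 0.1156]
eef_rot: [-0.002, 0.197, 0.98, -0.0]
wrist_force: [-0.4, -0.3, -0.3]
opening: -0.002
```

Run:
```python
from snap import *
o=st();print(need(o,(.608,.0998,.082),157.3));c=snap("wrist","wrist2")
P=ray
crop("wrist2",200,20,380,300,2.1,"w2")
print(proj(c,[o["eef_pos"]]))
```

```text
t 2.7 pos [0.6018 0.1056 0.1156] yaw 157.24 F [-0.4 -0.3 -0.3] M [ 0.05 -0.    0.01] op -0.002
[[-0.162, -0.057, 0.671], [-0.0005, -0.0015, -0.0003]]
[[278.52054712 251.27968352]]
```

View pics/w2.png

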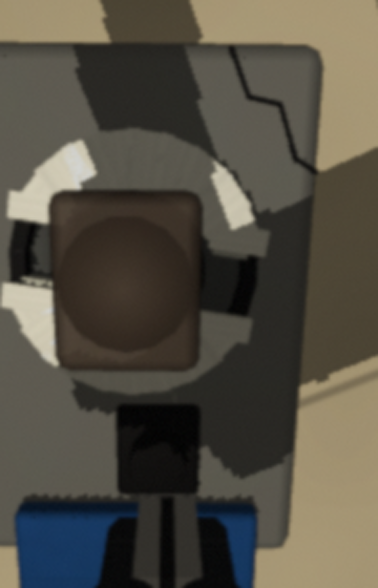

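Run:
```python
from snap import *
o=st();c=load("wrist2");P=lambda x,y:(200+x/2.1-.25,20+y/2.1-.25)
print(ray(c,P(126,280),.112),ray(c,P(126,285),.119),ray(c,P(158,449),.068))
im=c["frame"][210:260,240:310,::-1].astype(float)
im=np.clip(im*4,0,255).astype(np.uint8);cv2.imwrite("pics/w2b.png",cv2.resize(im,None,fx=8,fy=8,interpolation=cv2.INTER_CUBIC))
print(need(o,(.608,.0998,.082),157.3))
```

```text
t 2.75 pos [0.6031 0.1053 0.1173] yaw 157.23 F [ 0.7  0.3 -0.3] M [-0.03 -0.02 -0.03] op -0.001
[0.54450214 0.1183566  0.112     ] [0.5449719  0.11862629 0.119     ] [0.60824713 0.09974948 0.068     ]
[[-0.135, -0.064, 0.706], [-0.0002, -0.0006, -0.0004]]
```

View pics/w2b.png

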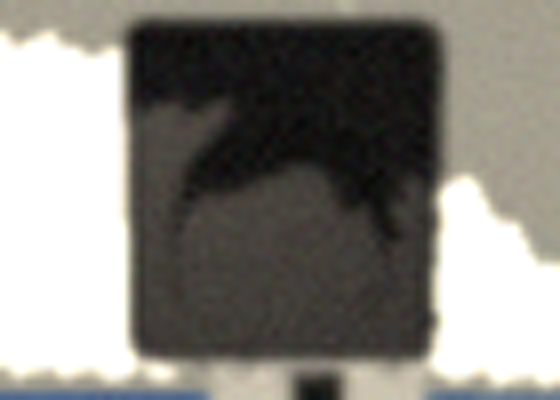

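drive_tool(deltas=[{"slide":[-0.07,-0.03,0.2],"delta_rot":[0,0,0],"hand":0},{"slide":[-0.065,-0.034,0.25],"delta_rot":[0,0,0],"hand":0},{"slide":[0,0,0.2],"delta_rot":[0,0,0],"hand":0},{"slide":[0,0,0],"delta_rot":[0,0,0],"hand":0},{"slide":[0,0,0],"delta_rot":[0,0,0],"hand":0}])

```text
time_s: 3.38
eef_pos: [0.6091, 0.0992, 0.0859]
eef_rot: [0.0, 0.198, 0.98, 0.0]
wrist_force: [-0.6, 1.1, -0.8]
opening: -0.001
```

Run:
```python
from snap import *
o=st();print(need(o,(.608,.0998,.082),157.3))
```

```text
t 3.38 pos [0.6091 0.0992 0.0859] yaw 157.2 F [-0.6  1.1 -0.8] M [ 0.04 -0.01 -0.02] op -0.001
[[0.024, 0.002, 0.078], [0.0, 0.0, -0.0006]]
```

drive_tool(deltas=[{"slide":[0.02,0,0.04],"delta_rot":[0,0,0],"hand":0},{"slide":[0,0,0.04],"delta_rot":[0,0,0],"hand":0},{"slide":[0,0,0.04],"delta_rot":[0,0,0],"hand":0},{"slide":[0,0,0.04],"delta_rot":[0,0,0],"hand":0},{"slide":[0,0,0.02],"delta_rot":[0,0,0],"hand":0}])

```text
time_s: 4.0
eef_pos: [0.6079, 0.0996, 0.0766]
eef_rot: [-0.0, 0.198, 0.98, -0.0]
wrist_force: [0.5, -0.5, -0.1]
opening: -0.001
```

drive_tool(deltas=[{"slide":[0,0,0.02],"delta_rot":[0,0,0],"hand":0},{"slide":[0,0,0.02],"delta_rot":[0,0,0],"hand":0},{"slide":[0,0,0.02],"delta_rot":[0,0,0],"hand":0},{"slide":[0,0,0],"delta_rot":[0,0,0],"hand":0},{"slide":[0,0,0],"delta_rot":[0,0,0],"hand":0}])

```text
time_s: 4.62
eef_pos: [0.6081, 0.0996, 0.0738]
eef_rot: [0.0, 0.198, 0.98, 0.0]
wrist_force: [-0.9, -0.5, -0.2]
opening: 0.0
```

Run:
```python
from snap import *
c=snap("side","side1");crop("side1",230,130,330,230,6,"d2")
c=snap("wrist","wrist3");im=np.clip(c["frame"][150:300,200:360,::-1].astype(float)*3,0,255).astype(np.uint8);cv2.imwrite("pics/w3.png",cv2.resize(im,None,fx=4,fy=4,interpolation=cv2.INTER_CUBIC))
o=st();print(proj(c,o["eef_pos"]))
```

```text
t 4.72 pos [0.6081 0.0996 0.0739] yaw 157.2 F [-0.1 -0.8 -0.3] M [-0.02 -0.   -0.02] op 0.005
[[278.55654985 251.29941141]]
```

View pics/d2.png

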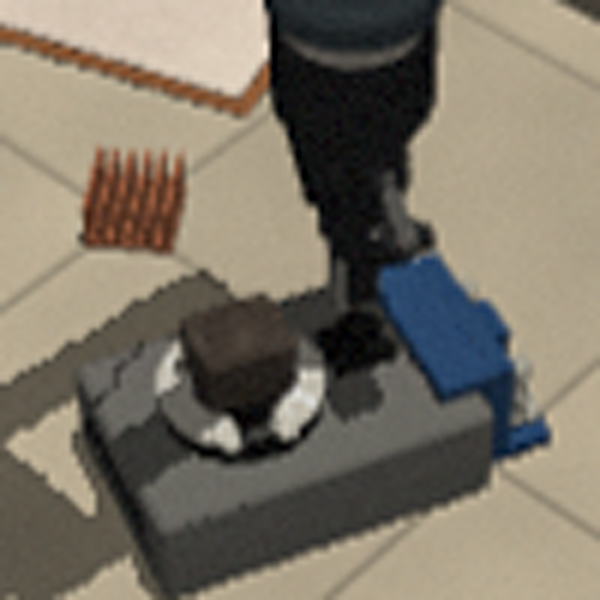

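View pics/w3.png

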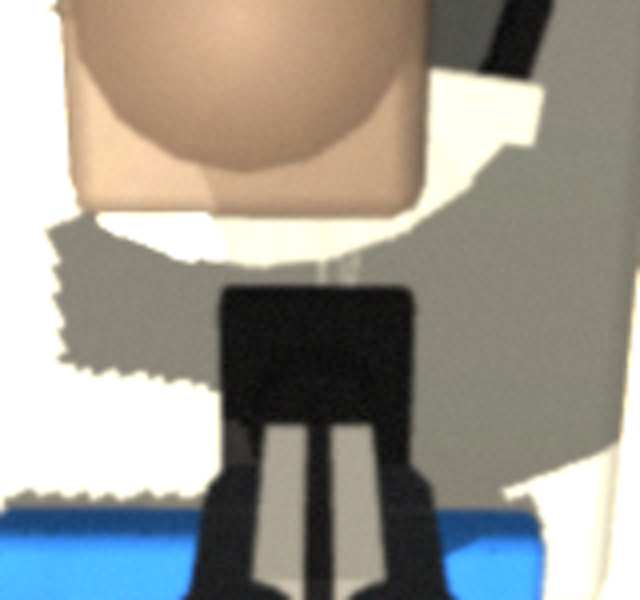

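Run:
```python
from snap import *
o=ctrl.get_obs();c=load("wrist3");R=Rt(o)
for x in(0,.004,.008,.011,-.004):
  for z in (0,-.005,-.01,-.02): print(x,z,proj(c,o["eef_pos"]+R@[x,0,z]).round(1))
print(c["R"]@R, -c["R"].T@c["t"]-o["eef_pos"])
```

```text
0 0 [[278.6 251.3]]
0 -0.005 [[278.5 255.1]]
0 -0.01 [[278.5 259.1]]
0 -0.02 [[278.5 267.8]]
0.004 0 [[278.6 245.2]]
0.004 -0.005 [[278.5 248.8]]
0.004 -0.01 [[278.5 252.7]]
0.004 -0.02 [[278.5 261.1]]
0.008 0 [[278.6 239. ]]
0.008 -0.005 [[278.5 242.5]]
0.008 -0.01 [[278.5 246.2]]
0.008 -0.02 [[278.5 254.3]]
0.011 0 [[278.6 234.3]]
0.011 -0.005 [[278.5 237.7]]
0.011 -0.01 [[278.5 241.3]]
0.011 -0.02 [[278.5 249.1]]
-0.004 0 [[278.6 257.3]]
-0.004 -0.005 [[278.5 261.2]]
-0.004 -0.01 [[278.5 265.4]]
-0.004 -0.02 [[278.5 274.3]]
[[ 6.77440534e-04  9.99999704e-01  3.65620317e-04]
 [-9.48868607e-01  7.58217786e-04 -3.15670384e-01]
 [-3.15670567e-01 -1.33077727e-04  9.48868840e-01]] [-0.07454109  0.03175054  0.16640166]
```

Run:
```python
from snap import *
c=load("wrist3");c2=load("wrist2");o=ctrl.get_obs();R=Rt(o)
for x in(0.011,):
  for z in (-.005,-.013,-.02,-.03): print(x,z,proj(c,o["eef_pos"]+R@[x,-.0425,z]).round(1),proj(c,o["eef_pos"]+R@[-.011,-.0425,z]).round(1))
im=np.clip(load("wrist0")["frame"][230:400,120:260,::-1].astype(float)*3,0,255).astype(np.uint8);cv2.imwrite("pics/w0b.png",cv2.resize(im,None,fx=4,fy=4,interpolation=cv2.INTER_CUBIC))
im=np.clip(c["frame"][200:300,230:330,::-1].astype(float)*8,0,255).astype(np.uint8);cv2.imwrite("pics/w3b.png",cv2.resize(im,None,fx=6,fy=6,interpolation=cv2.INTER_CUBIC))
a=np.radians(-22.7)
def W(x,y,z): return np.array([.545+np.cos(a)*x-np.sin(a)*y,.118+np.sin(a)*x+np.cos(a)*y,z])
for x in(51,56,66,76,81):print(x,proj(c,W(x/1e3,.008,.068)).round(1),proj(c,W(x/1e3,.008,.08)).round(1))
```

```text
0.011 -0.005 [[204.2 237.7]] [[207.1 271.7]]
0.011 -0.013 [[200.8 243.5]] [[203.9 278.8]]
0.011 -0.02 [[197.6 249.1]] [[200.9 285.6]]
0.011 -0.03 [[192.5 257.8]] [[196.2 296.1]]
51 [[279.5 225.5]] [[279.5 233.1]]
56 [[279.5 233.2]] [[279.5 241.3]]
66 [[279.5 248.1]] [[279.6 257.1]]
76 [[279.6 262.6]] [[279.6 272.3]]
81 [[279.6 269.7]] [[279.6 279.8]]
```

View pics/w0b.png

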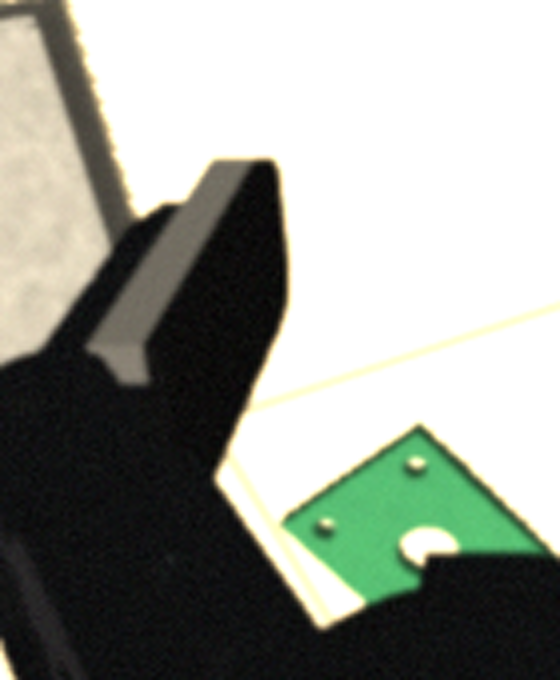

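View pics/w3b.png

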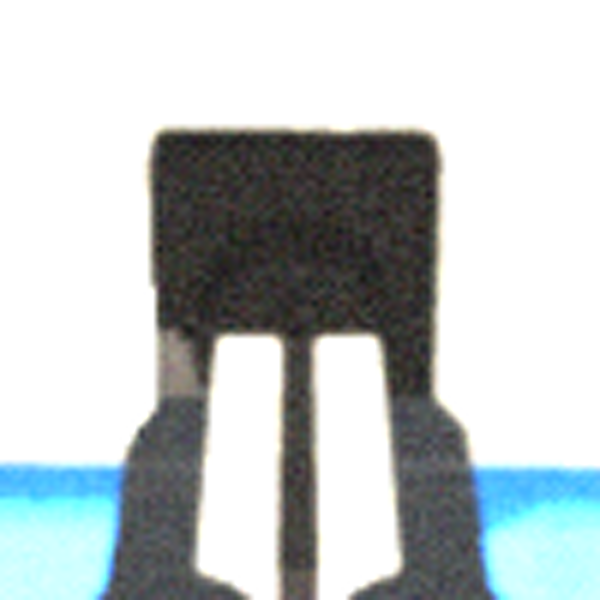

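Run:
```python
from snap import *
o=ctrl.get_obs();R=Rt(o);c=load("side1")
for z in(0,-.01,-.02,-.03,-.04):
  print(z,[((proj(c,o["eef_pos"]+R@[x,0,z])[0]-[230,130])*6).round(0).tolist() for x in(-.011,0,.011)])
im=np.clip(c["frame"][155:205,265:325,::-1].astype(float)*4,0,255).astype(np.uint8);cv2.imwrite("pics/d2b.png",cv2.resize(im,None,fx=10,fy=10,interpolation=cv2.INTER_CUBIC))
snap("scene","scene1");crop("scene1",280,140,360,220,7,"s2")
```

```text
0 [[367.0, 322.0], [347.0, 329.0], [327.0, 336.0]]
-0.01 [[367.0, 309.0], [347.0, 315.0], [327.0, 322.0]]
-0.02 [[367.0, 294.0], [347.0, 301.0], [327.0, 308.0]]
-0.03 [[368.0, 280.0], [347.0, 287.0], [327.0, 294.0]]
-0.04 [[368.0, 266.0], [347.0, 273.0], [327.0, 279.0]]
```

View pics/d2b.png

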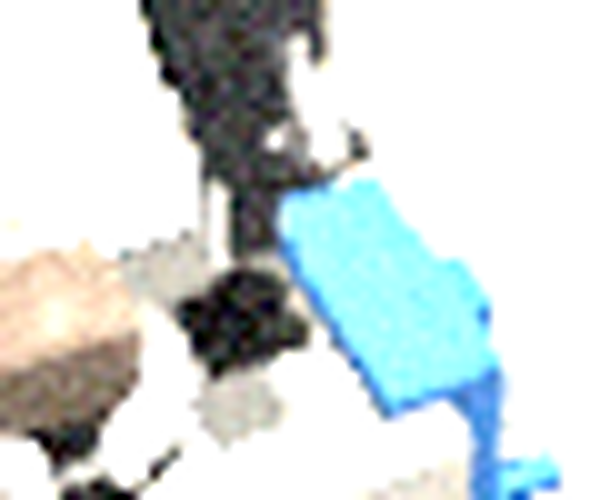

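View pics/s2.png

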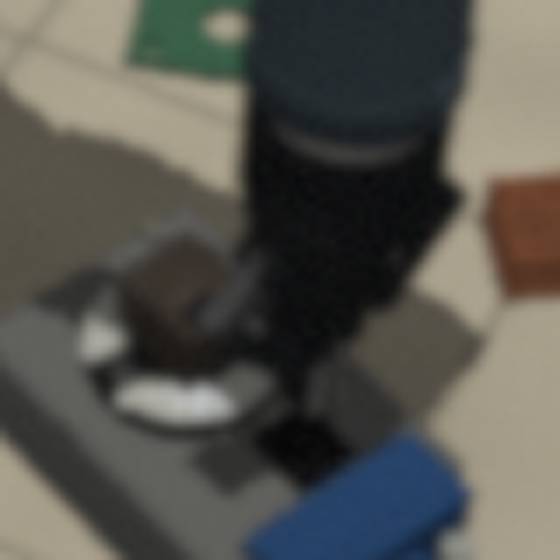

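The visible fingertips end 20 to 28 mm above the reported TCP in both the side and wrist views, and no force has appeared. So the button isn't touched yet, and I'll go on down in small steps, watching force and pictures.

drive_tool(deltas=[{"slide":[0,0,0.04],"delta_rot":[0,0,0],"hand":0},{"slide":[0,0,0.04],"delta_rot":[0,0,0],"hand":0},{"slide":[0,0,0.04],"delta_rot":[0,0,0],"hand":0},{"slide":[0,0,0.04],"delta_rot":[0,0,0],"hand":0},{"slide":[0,0,0.04],"delta_rot":[0,0,0],"hand":0}])

```text
time_s: 5.4
eef_pos: [0.608, 0.0996, 0.0636]
eef_rot: [-0.0, 0.198, 0.98, -0.0]
wrist_force: [0.1, 1.6, -0.2]
opening: -0.0
```

Run:
```python
from snap import *
o=st();c=snap("side","side2")
im=np.clip(c["frame"][155:205,265:325,::-1].astype(float)*4,0,255).astype(np.uint8);cv2.imwrite("pics/d3b.png",cv2.resize(im,None,fx=10,fy=10,interpolation=cv2.INTER_CUBIC))
```

```text
t 5.4 pos [0.608  0.0996 0.0636] yaw 157.2 F [ 0.1  1.6 -0.2] M [ 0.01  0.05 -0.01] op -0.0
```

View pics/d3b.png

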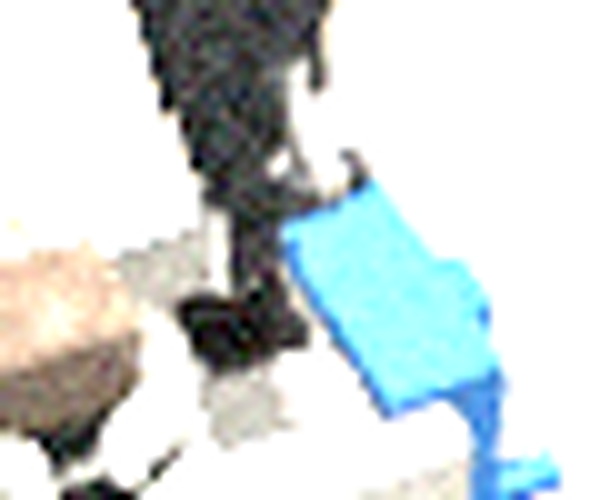

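drive_tool(deltas=[{"slide":[0,0,0.02],"delta_rot":[0,0,0],"hand":0},{"slide":[0,0,0.02],"delta_rot":[0,0,0],"hand":0},{"slide":[0,0,0.02],"delta_rot":[0,0,0],"hand":0},{"slide":[0,0,0.02],"delta_rot":[0,0,0],"hand":0},{"slide":[0,0,0.02],"delta_rot":[0,0,0],"hand":0}])

```text
time_s: 6.08
eef_pos: [0.6081, 0.0996, 0.0588]
eef_rot: [0.0, 0.198, 0.98, 0.0]
wrist_force: [-0.6, 0.1, -0.1]
opening: 0.0
```

drive_tool(deltas=[{"slide":[0,0,0.02],"delta_rot":[0,0,0],"hand":0},{"slide":[0,0,0.02],"delta_rot":[0,0,0],"hand":0},{"slide":[0,0,0.02],"delta_rot":[0,0,0],"hand":0},{"slide":[0,0,0.02],"delta_rot":[0,0,0],"hand":0},{"slide":[0,0,0.02],"delta_rot":[0,0,0],"hand":0}])

```text
time_s: 6.7
eef_pos: [0.6081, 0.0996, 0.0539]
eef_rot: [0.0, 0.198, 0.98, -0.0]
wrist_force: [-0.8, 0.2, 3.2]
opening: -0.001
```

Run:
```python
from snap import *
o=st();c=snap("side","side3")
im=np.clip(c["frame"][155:205,265:325,::-1].astype(float)*4,0,255).astype(np.uint8);cv2.imwrite("pics/d4b.png",cv2.resize(im,None,fx=10,fy=10,interpolation=cv2.INTER_CUBIC))
```

```text
t 6.7 pos [0.6081 0.0996 0.0539] yaw 157.2 F [-0.8  0.2  3.2] M [ 0.08  0.23 -0.03] op -0.001
```

View pics/d4b.png

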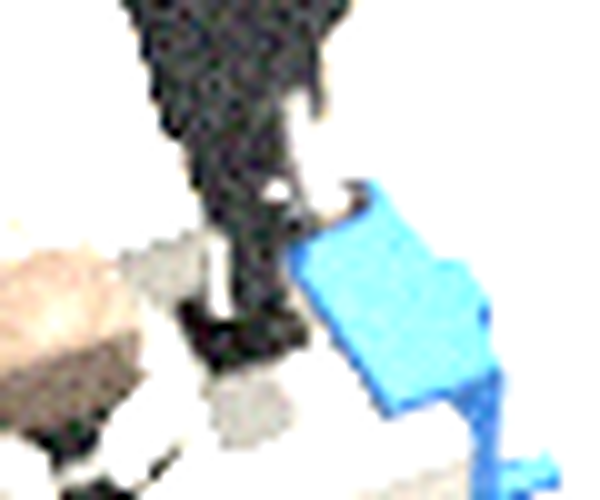

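drive_tool(deltas=[{"slide":[0,0,0.02],"delta_rot":[0,0,0],"hand":0},{"slide":[0,0,0.02],"delta_rot":[0,0,0],"hand":0},{"slide":[0,0,0.02],"delta_rot":[0,0,0],"hand":0},{"slide":[0,0,0],"delta_rot":[0,0,0],"hand":0},{"slide":[0,0,0],"delta_rot":[0,0,0],"hand":0}])

```text
time_s: 7.38
eef_pos: [0.608, 0.0996, 0.0506]
eef_rot: [-0.0, 0.198, 0.98, 0.0]
wrist_force: [0.1, -0.2, 1.5]
opening: 0.002
```

drive_tool(deltas=[{"slide":[0,0,0.02],"delta_rot":[0,0,0],"hand":0},{"slide":[0,0,0.01],"delta_rot":[0,0,0],"hand":0},{"slide":[0,0,0],"delta_rot":[0,0,0],"hand":0},{"slide":[0,0,0],"delta_rot":[0,0,0],"hand":0},{"slide":[0,0,0],"delta_rot":[0,0,0],"hand":0}])

```text
time_s: 8.0
eef_pos: [0.6081, 0.0996, 0.0493]
eef_rot: [0.0, 0.198, 0.98, 0.0]
wrist_force: [0.1, 0.5, 2.3]
opening: 0.002
```

drive_tool(deltas=[{"slide":[0,0,0.02],"delta_rot":[0,0,0],"hand":0},{"slide":[0,0,0],"delta_rot":[0,0,0],"hand":0},{"slide":[0,0,0],"delta_rot":[0,0,0],"hand":0},{"slide":[0,0,0],"delta_rot":[0,0,0],"hand":0},{"slide":[0,0,0],"delta_rot":[0,0,0],"hand":0}])

```text
time_s: 8.62
eef_pos: [0.6081, 0.0996, 0.0489]
eef_rot: [0.0, 0.198, 0.98, -0.0]
wrist_force: [-2.2, -0.2, 7.6]
opening: 0.005
```

drive_tool(deltas=[{"slide":[0,0,0.01],"delta_rot":[0,0,0],"hand":0},{"slide":[0,0,0],"delta_rot":[0,0,0],"hand":0},{"slide":[0,0,0.01],"delta_rot":[0,0,0],"hand":0},{"slide":[0,0,0],"delta_rot":[0,0,0],"hand":0},{"slide":[0,0,0],"delta_rot":[0,0,0],"hand":0}])

```text
time_s: 9.25
eef_pos: [0.6082, 0.0996, 0.0487]
eef_rot: [0.0, 0.198, 0.98, -0.0]
wrist_force: [-6.2, -0.1, 12.8]
opening: -0.003
```

drive_tool(deltas=[{"slide":[0,0,-0.1],"delta_rot":[0,0,0],"hand":0},{"slide":[0,0,-0.5],"delta_rot":[0,0,0],"hand":0.3},{"slide":[0,0,-0.6],"delta_rot":[0,0,0],"hand":1},{"slide":[0,0,-0.6],"delta_rot":[0,0,0],"hand":1},{"slide":[0,0,0],"delta_rot":[0,0,0],"hand":1}])

```text
time_s: 9.88
eef_pos: [0.61, 0.0996, 0.1399]
eef_rot: [0.003, 0.198, 0.98, 0.0]
wrist_force: [0.4, 0.8, -0.6]
opening: 0.844
```

Run:
```python
from snap import *
o=st();c=snap("wrist","wrist4");print(need(o,(.5448,.1182,.135),157.3))
im=np.clip(c["frame"][130:400,130:430,::-1].astype(float)*2,0,255).astype(np.uint8);cv2.imwrite("pics/w4.png",cv2.resize(im,None,fx=2.2,fy=2.2,interpolation=cv2.INTER_CUBIC))
R=Rt(o)
for t in(.017,.02,.023):
  print([proj(c,o["eef_pos"]+R@[x,-.0425,-(t+.013)]).round(1).tolist() for x in(.011,-.011)])
```

```text
t 9.88 pos [0.61   0.0996 0.1399] yaw 157.2 F [ 0.4  0.8 -0.6] M [0.04 0.05 0.02] op 0.844
[[1.347, -0.162, 0.091], [0.0006, 0.0016, -0.0005]]
[[[192.4, 257.8]], [[196.2, 296.1]]]
[[[190.7, 260.7]], [[194.7, 299.5]]]
[[[189.0, 263.6]], [[193.1, 303.1]]]
```

View pics/w4.png

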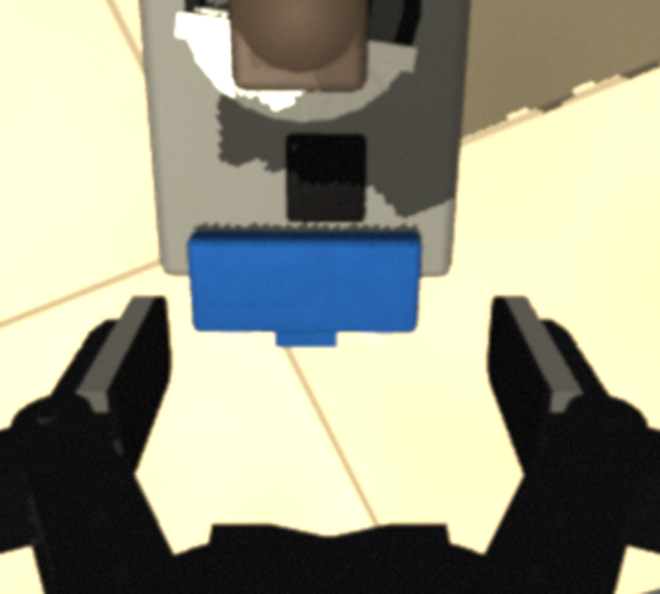

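drive_tool(deltas=[{"slide":[0.3,-0.04,0],"delta_rot":[0,0,0],"hand":1},{"slide":[0.4,-0.05,0],"delta_rot":[0,0,0],"hand":1},{"slide":[0.4,-0.05,0],"delta_rot":[0,0,0],"hand":1},{"slide":[0.22,-0.02,0],"delta_rot":[0,0,0],"hand":1},{"slide":[0,0,0],"delta_rot":[0,0,0],"hand":1}])

```text
time_s: 10.55
eef_pos: [0.5429, 0.1182, 0.1366]
eef_rot: [-0.001, 0.197, 0.98, -0.0]
wrist_force: [-0.1, -0.2, 0.1]
opening: 1.003
```

Run:
```python
from snap import *
o=st();c=snap("wrist","wrist5");print(need(o,(.5448,.1182,.1),157.3))
im=np.clip(c["frame"][130:400,130:430,::-1].astype(float)*2,0,255).astype(np.uint8);cv2.imwrite("pics/w5.png",cv2.resize(im,None,fx=2.2,fy=2.2,interpolation=cv2.INTER_CUBIC))
```

```text
t 10.55 pos [0.5429 0.1182 0.1366] yaw 157.23 F [-0.1 -0.2  0.1] M [-0.01 -0.03 -0.  ] op 1.003
[[-0.035, 0.015, 0.731], [-0.0002, -0.0004, -0.0004]]
```

View pics/w5.png

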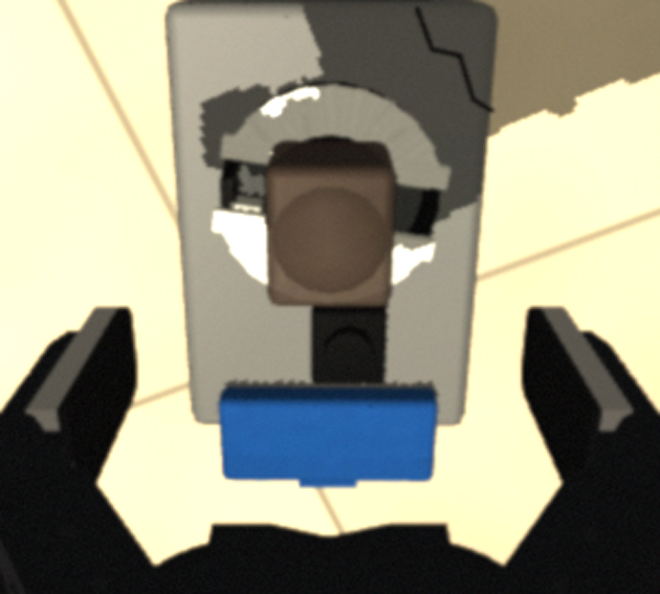

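Run:
```python
from snap import *
c=load("wrist5");P=lambda x,y:(130+x/2.2-.27,130+y/2.2-.27)
L=[ray(c,P(*p),.112) for p in[(268,166),(392,166),(266,304),(391,304)]]
print(np.mean(L,0),ray(c,P(330,239),.119))
v=L[1]-L[0];w=L[3]-L[2];print(np.degrees(np.arctan2(v[1],v[0])),np.degrees(np.arctan2(w[1],w[0])),np.linalg.norm(v),np.linalg.norm(L[2]-L[0]))
o=st();R=Rt(o);
for t in(.017,.02,.023,.026):
  print([proj(c,o["eef_pos"]+R@[x,-.0425,-(t+.013)]).round(1).tolist() for x in(.011,-.011)])
```

```text
[0.54470228 0.11796807 0.112     ] [0.54247663 0.11915365 0.119     ]
67.29092110268174 67.30292890665001 0.03680629864673256 0.04604354804543485
t 10.6 pos [0.5438 0.1179 0.1369] yaw 157.22 F [ 0.8 -0.6  0.3] M [-0.01  0.04 -0.03] op 0.998
[[[192.6, 259.7]], [[196.4, 298.0]]]
[[[190.9, 262.6]], [[194.8, 301.4]]]
[[[189.2, 265.6]], [[193.3, 305.0]]]
[[[187.4, 268.7]], [[191.6, 308.7]]]
```

drive_tool(deltas=[{"slide":[-0.02,0,0.3],"delta_rot":[0,0,0],"hand":1},{"slide":[0,0,0.4],"delta_rot":[0,0,0],"hand":1},{"slide":[0,0,0.3],"delta_rot":[0,0,0],"hand":0.8},{"slide":[0,0,0.2],"delta_rot":[0,0,0],"hand":0.7},{"slide":[0,0,0],"delta_rot":[0,0,0],"hand":0.65}])

```text
time_s: 11.22
eef_pos: [0.5445, 0.1173, 0.0762]
eef_rot: [-0.001, 0.198, 0.98, -0.0]
wrist_force: [-0.2, -0.2, 0.5]
opening: 0.648
```

Run:
```python
from snap import *
o=st();c=snap("wrist","wrist6");print(need(o,(.5447,.118,.057),157.3))
im=np.clip(c["frame"][130:400,130:430,::-1].astype(float)*2,0,255).astype(np.uint8);cv2.imwrite("pics/w6.png",cv2.resize(im,None,fx=2.2,fy=2.2,interpolation=cv2.INTER_CUBIC))
snap("side","side6");crop("side6",210,110,330,230,5,"d6")
```

```text
t 11.22 pos [0.5445 0.1173 0.0762] yaw 157.19 F [-0.2 -0.2  0.5] M [ 0.03 -0.01  0.08] op 0.648
[[0.0, 0.015, 0.384], [-0.0002, -0.0005, -0.0006]]
```

View pics/w6.png

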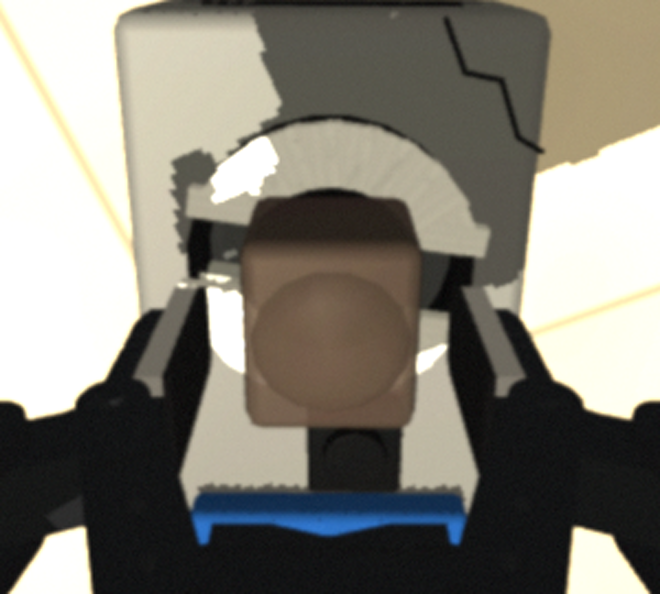

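View pics/d6.png

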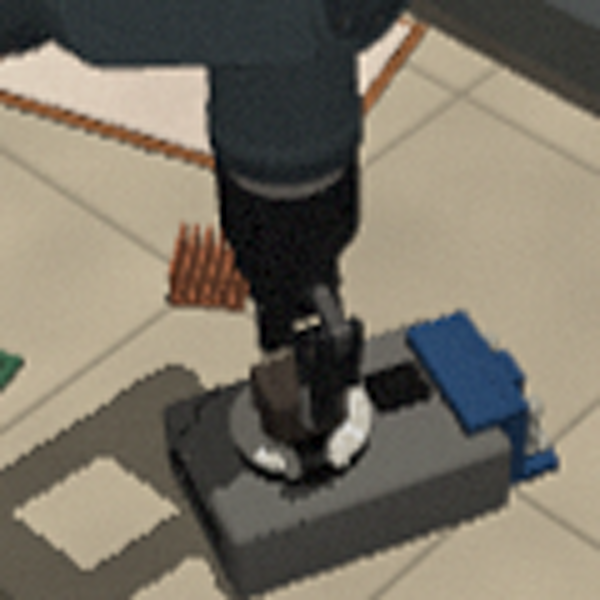

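Run:
```python
from snap import *
o=st();R=Rt(o);c=load("wrist6");d=load("side6")
for t in(.02,.025,.03,.035):
  print(t,[((proj(c,o["eef_pos"]+R@[x,-.0275,-t])[0]-130)*2.2).round().tolist() for x in(.011,-.011)],[((proj(d,o["eef_pos"]+R@[x,-.0275,-t])[0]-[210,110])*5).round().tolist() for x in(.011,-.011)])
for z in(.078,.112):print(z,[((proj(d,np.array([.5447,.118,z])+R@[x,y,0])[0]-[210,110])*5).round().tolist() for x,y in((.024,-.02),(-.024,-.02),(-.024,.02))])
im=np.clip(d["frame"][160:215,250:305,::-1].astype(float)*3,0,255).astype(np.uint8);cv2.imwrite("pics/d6b.png",cv2.resize(im,None,fx=10,fy=10,interpolation=cv2.INTER_CUBIC))
```

```text
t 11.32 pos [0.5454 0.1174 0.0776] yaw 157.2 F [-0.4 -0.2 -0. ] M [0.01 0.03 0.05] op 0.65
0.02 [[212.0, 268.0], [217.0, 348.0]] [[296.0, 428.0], [331.0, 415.0]]
0.025 [[209.0, 277.0], [214.0, 360.0]] [[296.0, 422.0], [331.0, 409.0]]
0.03 [[205.0, 287.0], [210.0, 372.0]] [[295.0, 416.0], [331.0, 404.0]]
0.035 [[201.0, 298.0], [207.0, 385.0]] [[295.0, 410.0], [330.0, 398.0]]
0.078 [[270.0, 449.0], [345.0, 423.0], [317.0, 378.0]]
0.112 [[267.0, 409.0], [344.0, 383.0], [316.0, 337.0]]
```

View pics/d6b.png

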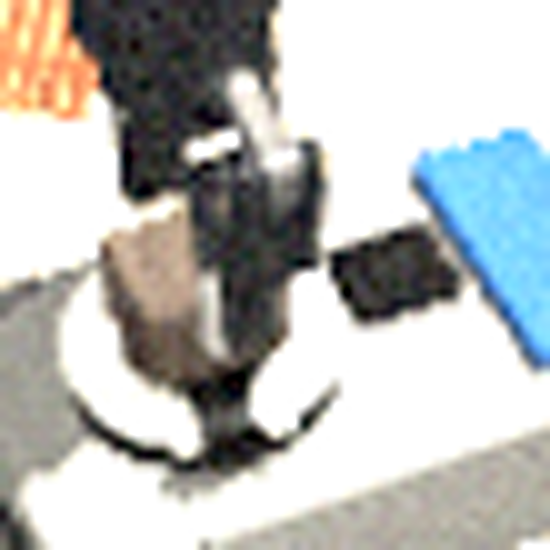

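drive_tool(deltas=[{"slide":[0,0.012,0.12],"delta_rot":[0,0,0],"hand":0.65},{"slide":[0,0,0.15],"delta_rot":[0,0,0],"hand":0.65},{"slide":[0,0,0.1],"delta_rot":[0,0,0],"hand":0.62},{"slide":[0,0,0],"delta_rot":[0,0,0],"hand":0.58},{"slide":[0,0,0],"delta_rot":[0,0,0],"hand":0.54}])

```text
time_s: 11.95
eef_pos: [0.5453, 0.118, 0.0588]
eef_rot: [0.0, 0.198, 0.98, 0.0]
wrist_force: [-1.0, 0.5, -0.2]
opening: 0.54
```

Run:
```python
from snap import *
o=st();c=snap("wrist","wrist7");print(need(o,(.5447,.118,.059),157.3))
im=np.clip(c["frame"][130:400,130:430,::-1].astype(float)*2,0,255).astype(np.uint8);cv2.imwrite("pics/w7.png",cv2.resize(im,None,fx=2.2,fy=2.2,interpolation=cv2.INTER_CUBIC))
```

```text
t 11.95 pos [0.5453 0.118  0.0588] yaw 157.2 F [-1.   0.5 -0.2] M [ 0.01 -0.02  0.05] op 0.54
[[0.011, -0.005, -0.003], [0.0, 0.0, -0.0005]]
```

View pics/w7.png

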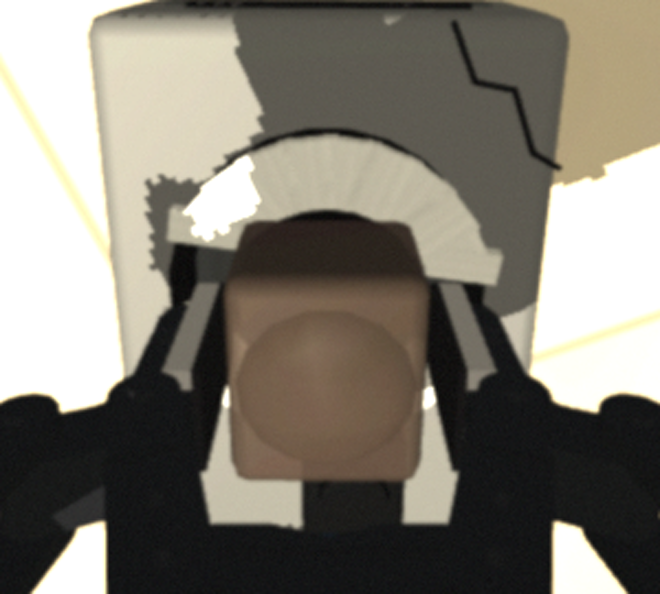

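drive_tool(deltas=[{"slide":[0,0,0],"delta_rot":[0,0,0],"hand":0.5},{"slide":[0,0,0],"delta_rot":[0,0,0],"hand":0.46},{"slide":[0,0,0],"delta_rot":[0,0,0],"hand":0.3},{"slide":[0,0,0],"delta_rot":[0,0,0],"hand":0.3},{"slide":[0,0,0],"delta_rot":[0,0,0],"hand":0.3}])

```text
time_s: 12.62
eef_pos: [0.5454, 0.1177, 0.0593]
eef_rot: [0.0, 0.198, 0.98, -0.0]
wrist_force: [-3.5, -1.4, 5.7]
opening: 0.459
```

Run:
```python
from snap import *
o=st();print(o["q"].round(2) if hasattr(o["q"],"round") else o["q"])
```

```text
t 12.62 pos [0.5454 0.1177 0.0593] yaw 157.2 F [-3.5 -1.4  5.7] M [-0.41  0.44 -0.02] op 0.459
[ 0.    0.32  1.76 -0.    1.06 -1.17]
```

drive_tool(deltas=[{"slide":[0,0,-0.005],"delta_rot":[0,0,-0.01],"hand":0.3},{"slide":[0,0,0],"delta_rot":[0,0,-0.015],"hand":0.3},{"slide":[0,0,0],"delta_rot":[0,0,-0.015],"hand":0.3},{"slide":[0,0,0],"delta_rot":[0,0,-0.015],"hand":0.3},{"slide":[0,0,0],"delta_rot":[0,0,0],"hand":0.3}])

```text
time_s: 13.25
eef_pos: [0.5457, 0.1182, 0.0593]
eef_rot: [0.0, 0.112, 0.994, 0.0]
wrist_force: [-0.4, 0.9, 3.4]
opening: 0.463
```

Run:
```python
from snap import *
o=st()
c=snap("wrist","wrist8")
im=np.clip(c["frame"][100:400,130:430,::-1].astype(float)*2,0,255).astype(np.uint8);cv2.imwrite("pics/w8.png",cv2.resize(im,None,fx=2,fy=2,interpolation=cv2.INTER_CUBIC))
```

```text
t 13.25 pos [0.5457 0.1182 0.0593] yaw 167.13 F [-0.4  0.9  3.4] M [0.03 0.01 0.17] op 0.463
```

View pics/w8.png

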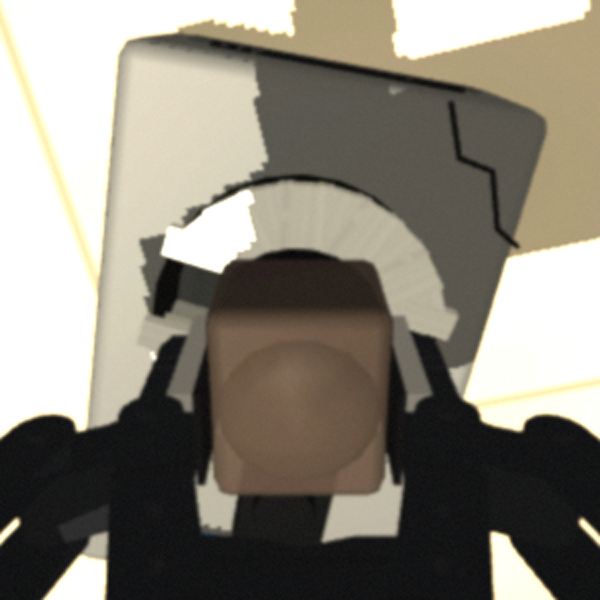

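drive_tool(deltas=[{"slide":[0,0,0],"delta_rot":[0,0,-0.02],"hand":0.3},{"slide":[0,0,0],"delta_rot":[0,0,-0.02],"hand":0.3},{"slide":[0,0,0],"delta_rot":[0,0,-0.02],"hand":0.3},{"slide":[0,0,0],"delta_rot":[0,0,-0.02],"hand":0.3},{"slide":[0,0,0],"delta_rot":[0,0,-0.02],"hand":0.3}])

```text
time_s: 13.92
eef_pos: [0.5456, 0.1182, 0.0593]
eef_rot: [0.0, -0.045, 0.999, 0.0]
wrist_force: [-0.8, 0.1, 4.0]
opening: 0.458
```

```bash
python3 -c "
from snap import *
st()"
```

```text
t 13.93 pos [0.5456 0.1182 0.0593] yaw -174.84 F [-0.8  0.1  4. ] M [ 0.07  0.08 -0.16] op 0.458
```

drive_tool(deltas=[{"slide":[0,0,0],"delta_rot":[0,0,-0.02],"hand":0.3},{"slide":[0,0,0],"delta_rot":[0,0,-0.02],"hand":0.3},{"slide":[0,0,0],"delta_rot":[0,0,-0.02],"hand":0.3},{"slide":[0,0,0],"delta_rot":[0,0,-0.02],"hand":0.3},{"slide":[0,0,0],"delta_rot":[0,0,-0.01],"hand":0.3}])

```text
time_s: 14.55
eef_pos: [0.5456, 0.1181, 0.0593]
eef_rot: [0.0, -0.185, 0.983, 0.0]
wrist_force: [-0.1, 0.6, 4.9]
opening: 0.456
```

Run:
```python
from snap import *
o=st()
c=snap("wrist","wrist9")
im=np.clip(c["frame"][100:400,130:430,::-1].astype(float)*2,0,255).astype(np.uint8);cv2.imwrite("pics/w9.png",cv2.resize(im,None,fx=2,fy=2,interpolation=cv2.INTER_CUBIC))
```

```text
t 14.55 pos [0.5456 0.1181 0.0593] yaw -158.68 F [-0.1  0.6  4.9] M [ 0.07  0.08 -0.13] op 0.456
```

View pics/w9.png

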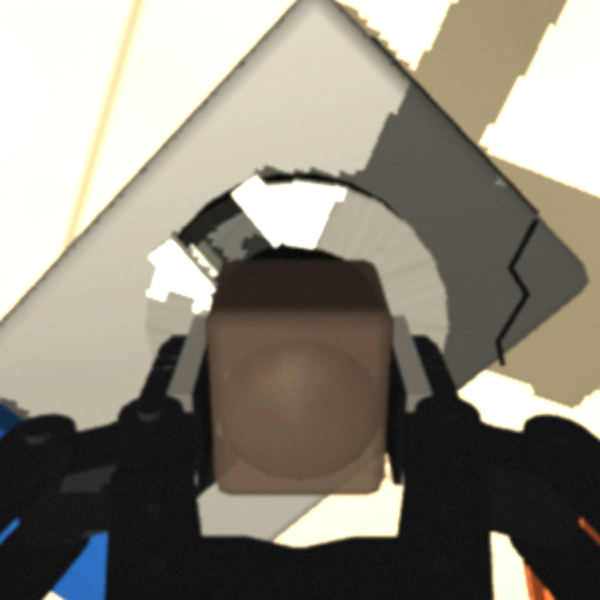

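drive_tool(deltas=[{"slide":[0,0,0],"delta_rot":[0,0,-0.01],"hand":0.3},{"slide":[0,0,0],"delta_rot":[0,0,-0.01],"hand":0.3},{"slide":[0,0,0],"delta_rot":[0,0,-0.01],"hand":0.3},{"slide":[0,0,0],"delta_rot":[0,0,-0.01],"hand":0.3},{"slide":[0,0,0],"delta_rot":[0,0,-0.01],"hand":0.3}])

```text
time_s: 15.22
eef_pos: [0.5455, 0.118, 0.0593]
eef_rot: [0.0, -0.262, 0.965, -0.0]
wrist_force: [-0.4, 0.3, 5.9]
opening: 0.462
```

```bash
python3 -c "
from snap import *
st()"
```

```text
t 15.22 pos [0.5455 0.118  0.0593] yaw -149.6 F [-0.4  0.3  5.9] M [ 0.06  0.05 -0.13] op 0.462
```

drive_tool(deltas=[{"slide":[0,0,0],"delta_rot":[0,0,-0.01],"hand":0.3},{"slide":[0,0,0],"delta_rot":[0,0,-0.01],"hand":0.3},{"slide":[0,0,0],"delta_rot":[0,0,-0.01],"hand":0.3},{"slide":[0,0,0],"delta_rot":[0,0,-0.01],"hand":0.3},{"slide":[0,0,0],"delta_rot":[0,0,-0.01],"hand":0.3}])

```text
time_s: 15.85
eef_pos: [0.5455, 0.1179, 0.0593]
eef_rot: [0.0, -0.337, 0.941, -0.0]
wrist_force: [-0.5, -0.1, 5.6]
opening: 0.458
```

Run:
```python
from snap import *
o=st()
c=snap("wrist","wrist10")
im=np.clip(c["frame"][100:400,130:430,::-1].astype(float)*2,0,255).astype(np.uint8);cv2.imwrite("pics/w10.png",cv2.resize(im,None,fx=2,fy=2,interpolation=cv2.INTER_CUBIC))
```

```text
t 15.85 pos [0.5455 0.1179 0.0593] yaw -140.6 F [-0.5 -0.1  5.6] M [ 0.05  0.06 -0.18] op 0.458
```

View pics/w10.png

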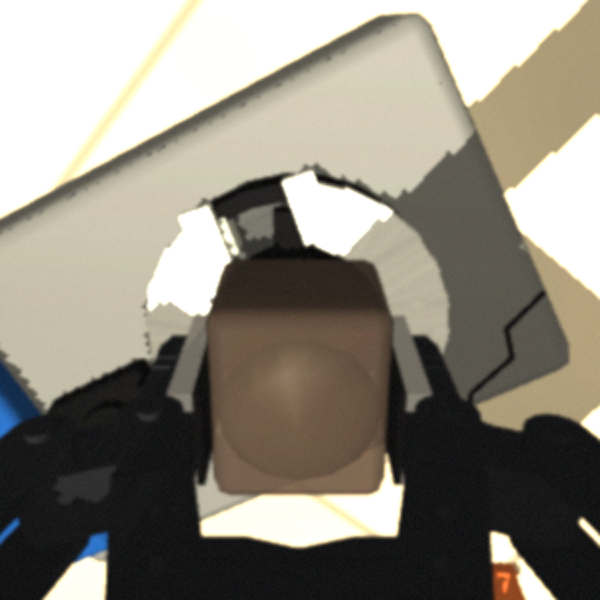

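drive_tool(deltas=[{"slide":[0,0,0],"delta_rot":[0,0,-0.008],"hand":0.3},{"slide":[0,0,0],"delta_rot":[0,0,-0.008],"hand":0.3},{"slide":[0,0,0],"delta_rot":[0,0,-0.008],"hand":0.3},{"slide":[0,0,0],"delta_rot":[0,0,-0.008],"hand":0.3},{"slide":[0,0,0],"delta_rot":[0,0,-0.008],"hand":0.3}])

```text
time_s: 16.52
eef_pos: [0.5455, 0.118, 0.0593]
eef_rot: [0.0, -0.395, 0.918, -0.0]
wrist_force: [-0.9, 0.6, 5.7]
opening: 0.455
```

```bash
python3 -c "
from snap import *
st()"
```

```text
t 16.52 pos [0.5455 0.118  0.0593] yaw -133.41 F [-0.9  0.6  5.7] M [ 0.08  0.1  -0.13] op 0.455
```

drive_tool(deltas=[{"slide":[0,0,0],"delta_rot":[0,0,-0.006],"hand":0.3},{"slide":[0,0,0],"delta_rot":[0,0,-0.006],"hand":0.3},{"slide":[0,0,0],"delta_rot":[0,0,-0.006],"hand":0.3},{"slide":[0,0,0],"delta_rot":[0,0,-0.006],"hand":0.3},{"slide":[0,0,0],"delta_rot":[0,0,0],"hand":0.3}])

```text
time_s: 17.15
eef_pos: [0.5455, 0.118, 0.0594]
eef_rot: [0.0, -0.43, 0.903, -0.0]
wrist_force: [0.1, 0.3, 5.1]
opening: 0.455
```

Run:
```python
from snap import *
o=st()
c=snap("wrist","wrist11")
im=np.clip(c["frame"][100:400,130:430,::-1].astype(float)*2,0,255).astype(np.uint8);cv2.imwrite("pics/w11.png",cv2.resize(im,None,fx=2,fy=2,interpolation=cv2.INTER_CUBIC))
```

```text
t 17.15 pos [0.5455 0.118  0.0594] yaw -129.13 F [0.1 0.3 5.1] M [ 0.11  0.1  -0.01] op 0.455
```

View pics/w11.png

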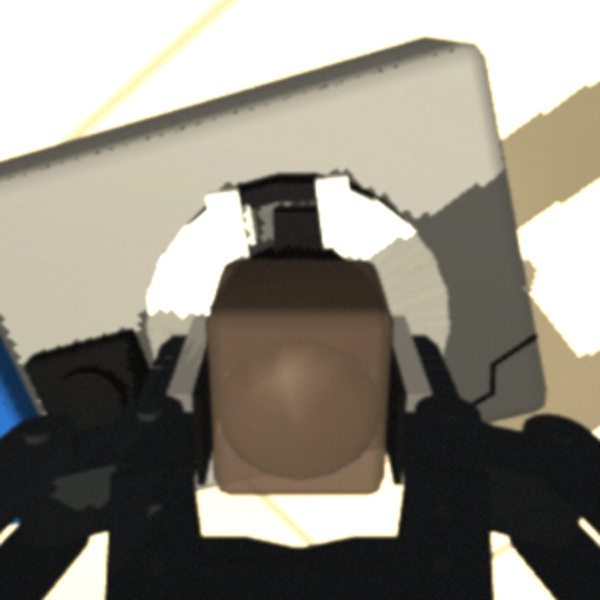

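drive_tool(deltas=[{"slide":[0,0,0],"delta_rot":[0,0,-0.006],"hand":0.3},{"slide":[0,0,0],"delta_rot":[0,0,-0.006],"hand":0.3},{"slide":[0,0,0],"delta_rot":[0,0,-0.006],"hand":0.3},{"slide":[0,0,0],"delta_rot":[0,0,-0.006],"hand":0.3},{"slide":[0,0,0],"delta_rot":[0,0,0],"hand":0.3}])

```text
time_s: 17.82
eef_pos: [0.5456, 0.118, 0.0596]
eef_rot: [0.0, -0.463, 0.886, -0.0]
wrist_force: [-0.5, 0.6, 7.8]
opening: 0.456
```

```bash
python3 -c "
from snap import *
st()"
```

```text
t 17.82 pos [0.5456 0.118  0.0596] yaw -124.8 F [-0.5  0.6  7.8] M [0.06 0.18 0.01] op 0.456
```

drive_tool(deltas=[{"slide":[0,0,0],"delta_rot":[0,0,-0.003],"hand":0.3},{"slide":[0,0,0],"delta_rot":[0,0,-0.003],"hand":0.3},{"slide":[0,0,0],"delta_rot":[0,0,-0.003],"hand":0.3},{"slide":[0,0,0],"delta_rot":[0,0,0],"hand":0.3},{"slide":[0,0,0],"delta_rot":[0,0,0],"hand":0.3}])

```text
time_s: 18.45
eef_pos: [0.5457, 0.118, 0.0596]
eef_rot: [0.0, -0.476, 0.88, -0.0]
wrist_force: [-0.9, -0.3, 7.1]
opening: 0.457
```

```bash
python3 -c "
from snap import *
st()"
```

```text
t 18.45 pos [0.5457 0.118  0.0596] yaw -123.19 F [-0.9 -0.3  7.1] M [0.09 0.14 0.01] op 0.457
```

drive_tool(deltas=[{"slide":[0,0,0],"delta_rot":[0,0,-0.003],"hand":0.3},{"slide":[0,0,0],"delta_rot":[0,0,-0.003],"hand":0.3},{"slide":[0,0,0],"delta_rot":[0,0,0],"hand":0.3},{"slide":[0,0,0],"delta_rot":[0,0,0],"hand":0.3},{"slide":[0,0,0],"delta_rot":[0,0,0],"hand":0.3}])

```text
time_s: 19.08
eef_pos: [0.5457, 0.118, 0.0596]
eef_rot: [0.0, -0.484, 0.875, -0.0]
wrist_force: [-1.0, -0.3, 6.6]
opening: 0.458
```

```bash
python3 -c "
from snap import *
st()"
```

```text
t 19.07 pos [0.5457 0.118  0.0596] yaw -122.11 F [-1.  -0.3  6.6] M [ 0.1   0.1  -0.08] op 0.458
```

80.7° now, and still only light torque. I go on in half-degree steps to feel the stop.

drive_tool(deltas=[{"slide":[0,0,0],"delta_rot":[0,0,-0.003],"hand":0.3},{"slide":[0,0,0],"delta_rot":[0,0,-0.003],"hand":0.3},{"slide":[0,0,0],"delta_rot":[0,0,0],"hand":0.3},{"slide":[0,0,0],"delta_rot":[0,0,0],"hand":0.3},{"slide":[0,0,0],"delta_rot":[0,0,0],"hand":0.3}])

```text
time_s: 19.7
eef_pos: [0.5458, 0.118, 0.0597]
eef_rot: [0.0, -0.492, 0.871, -0.0]
wrist_force: [0.1, 0.4, 6.5]
opening: 0.454
```

Run:
```python
from snap import *
o=st()
c=snap("wrist","wrist12")
im=np.clip(c["frame"][100:400,130:430,::-1].astype(float)*2,0,255).astype(np.uint8);cv2.imwrite("pics/w12.png",cv2.resize(im,None,fx=2,fy=2,interpolation=cv2.INTER_CUBIC))
```

```text
t 19.7 pos [0.5458 0.118  0.0597] yaw -121.04 F [0.1 0.4 6.5] M [ 0.06  0.12 -0.03] op 0.454
```

View pics/w12.png

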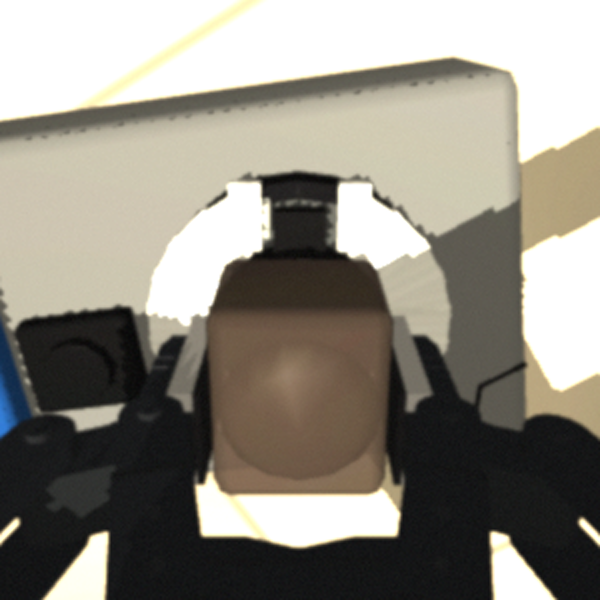

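drive_tool(deltas=[{"slide":[0,0,0],"delta_rot":[0,0,-0.003],"hand":0.3},{"slide":[0,0,0],"delta_rot":[0,0,-0.003],"hand":0.3},{"slide":[0,0,0],"delta_rot":[0,0,0],"hand":0.3},{"slide":[0,0,0],"delta_rot":[0,0,0],"hand":0.3},{"slide":[0,0,0],"delta_rot":[0,0,0],"hand":0.3}])

```text
time_s: 20.38
eef_pos: [0.5458, 0.118, 0.0596]
eef_rot: [0.0, -0.5, 0.866, -0.0]
wrist_force: [0.3, 0.8, 7.8]
opening: 0.456
```

```bash
python3 -c "
from snap import *
st()"
```

```text
t 20.38 pos [0.5458 0.118  0.0596] yaw -119.95 F [0.3 0.8 7.8] M [ 0.11  0.14 -0.06] op 0.456
```

drive_tool(deltas=[{"slide":[0,0,0],"delta_rot":[0,0,-0.002],"hand":0.3},{"slide":[0,0,0],"delta_rot":[0,0,0],"hand":0.3},{"slide":[0,0,0],"delta_rot":[0,0,0],"hand":0.3},{"slide":[0,0,0],"delta_rot":[0,0,0],"hand":0.3},{"slide":[0,0,0],"delta_rot":[0,0,0],"hand":0.3}])

```text
time_s: 21.0
eef_pos: [0.5458, 0.118, 0.0597]
eef_rot: [0.0, -0.503, 0.864, -0.0]
wrist_force: [-0.7, 1.8, 7.1]
opening: 0.461
```

```bash
python3 -c "
from snap import *
st()"
```

```text
t 21.0 pos [0.5458 0.118  0.0597] yaw -119.59 F [-0.7  1.8  7.1] M [ 0.1   0.1  -0.06] op 0.461
```

drive_tool(deltas=[{"slide":[0,0,0],"delta_rot":[0,0,-0.002],"hand":0.3},{"slide":[0,0,0],"delta_rot":[0,0,-0.001],"hand":0.3},{"slide":[0,0,0],"delta_rot":[0,0,0],"hand":0.3},{"slide":[0,0,0],"delta_rot":[0,0,0],"hand":0.3},{"slide":[0,0,0],"delta_rot":[0,0,0],"hand":0.3}])

```text
time_s: 21.62
eef_pos: [0.5458, 0.118, 0.0597]
eef_rot: [0.001, -0.507, 0.862, -0.0]
wrist_force: [-0.5, -0.4, 7.4]
opening: 0.458
```

```bash
python3 -c "
from snap import *
st()"
```

```text
t 21.62 pos [0.5458 0.118  0.0597] yaw -119.06 F [-0.5 -0.4  7.4] M [ 0.07  0.12 -0.16] op 0.458
```

drive_tool(deltas=[{"slide":[0,0,0],"delta_rot":[0,0,-0.002],"hand":0.3},{"slide":[0,0,0],"delta_rot":[0,0,0],"hand":0.3},{"slide":[0,0,0],"delta_rot":[0,0,0],"hand":0.3},{"slide":[0,0,0],"delta_rot":[0,0,0],"hand":0.3},{"slide":[0,0,0],"delta_rot":[0,0,0],"hand":0.3}])

```text
time_s: 22.25
eef_pos: [0.5459, 0.118, 0.0597]
eef_rot: [0.001, -0.51, 0.86, -0.0]
wrist_force: [-0.6, 0.2, 7.6]
opening: 0.456
```

Run:
```python
from snap import *
o=st()
c=snap("wrist","wrist13")
im=np.clip(c["frame"][170:250,230:330,::-1].astype(float)*2,0,255).astype(np.uint8);cv2.imwrite("pics/w13.png",cv2.resize(im,None,fx=6,fy=6,interpolation=cv2.INTER_CUBIC))
```

```text
t 22.25 pos [0.5459 0.118  0.0597] yaw -118.74 F [-0.6  0.2  7.6] M [ 0.04  0.1  -0.31] op 0.456
```

View pics/w13.png

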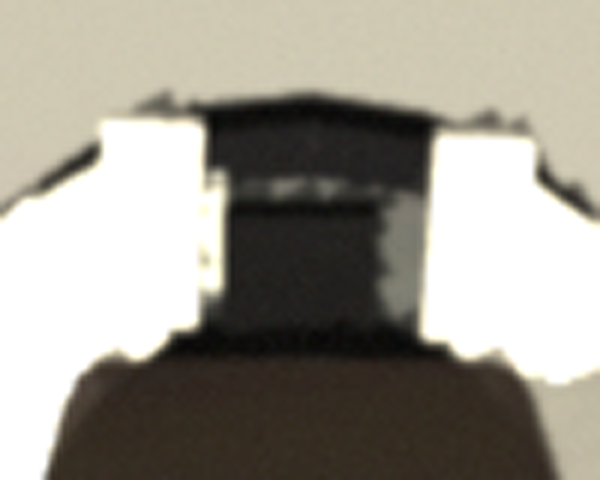

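Torque went from -0.06 to -0.16 to -0.31 N m over under 1°, so the stop has been met at about 84°. The crop shows the lug clear on both sides of its slot (slot columns 205 to 430, lug 225 to 380). Next I lift gently.

drive_tool(deltas=[{"slide":[0,0,-0.02],"delta_rot":[0,0,0.002],"hand":0.3},{"slide":[0,0,-0.03],"delta_rot":[0,0,0],"hand":0.3},{"slide":[0,0,-0.03],"delta_rot":[0,0,0],"hand":0.3},{"slide":[0,0,0],"delta_rot":[0,0,0],"hand":0.3},{"slide":[0,0,0],"delta_rot":[0,0,0],"hand":0.3}])

```text
time_s: 22.92
eef_pos: [0.5456, 0.118, 0.0632]
eef_rot: [0.0, -0.507, 0.862, -0.0]
wrist_force: [1.9, -0.1, 4.6]
opening: 0.46
```

```bash
python3 -c "
from snap import *
st()"
```

```text
t 22.93 pos [0.5456 0.118  0.0632] yaw -119.1 F [ 1.9 -0.1  4.6] M [ 0.09 -0.34 -0.05] op 0.46
```

drive_tool(deltas=[{"slide":[0,0,-0.03],"delta_rot":[0,0,0],"hand":0.3},{"slide":[0,0,-0.03],"delta_rot":[0,0,0],"hand":0.3},{"slide":[0,0,-0.03],"delta_rot":[0,0,0],"hand":0.3},{"slide":[0,0,0],"delta_rot":[0,0,0],"hand":0.3},{"slide":[0,0,0],"delta_rot":[0,0,0],"hand":0.3}])

```text
time_s: 23.55
eef_pos: [0.5448, 0.1181, 0.0673]
eef_rot: [-0.0, -0.507, 0.862, 0.0]
wrist_force: [0.8, 0.6, -0.0]
opening: 0.46
```

Run:
```python
from snap import *
o=st()
c=snap("wrist","wrist14")
im=np.clip(c["frame"][100:400,130:430,::-1].astype(float)*2,0,255).astype(np.uint8);cv2.imwrite("pics/w14.png",cv2.resize(im,None,fx=2,fy=2,interpolation=cv2.INTER_CUBIC))
```

```text
t 23.55 pos [0.5448 0.1181 0.0673] yaw -119.1 F [ 0.8  0.6 -0. ] M [-0.04 -0.04 -0.05] op 0.46
```

View pics/w14.png

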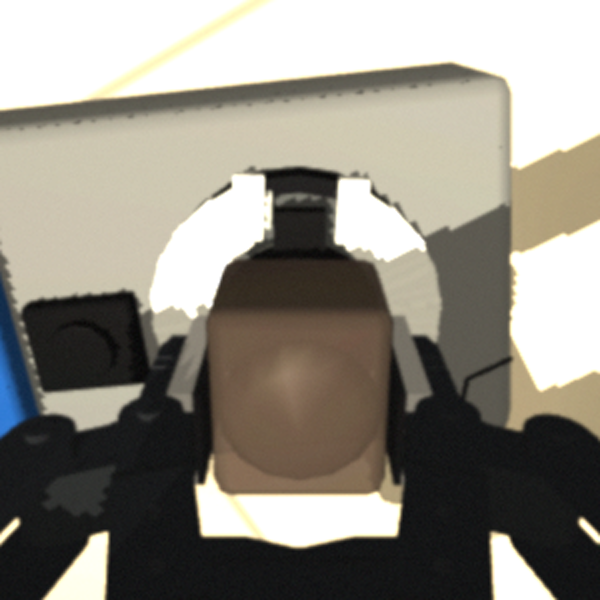

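drive_tool(deltas=[{"slide":[0,0,-0.04],"delta_rot":[0,0,0],"hand":0.3},{"slide":[0,0,-0.05],"delta_rot":[0,0,0],"hand":0.3},{"slide":[0,0,-0.1],"delta_rot":[0,0,0],"hand":0.3},{"slide":[0,0,-0.1],"delta_rot":[0,0,0],"hand":0.3},{"slide":[0,0,-0.1],"delta_rot":[0,0,0],"hand":0.3}])

```text
time_s: 24.22
eef_pos: [0.5454, 0.118, 0.0876]
eef_rot: [0.0, -0.507, 0.862, -0.0]
wrist_force: [0.4, 0.4, -0.2]
opening: 0.46
```

Run:
```python
from snap import *
o=st()
c=snap("wrist","wrist15")
im=np.clip(c["frame"][100:400,130:430,::-1].astype(float)*2,0,255).astype(np.uint8);cv2.imwrite("pics/w15.png",cv2.resize(im,None,fx=2,fy=2,interpolation=cv2.INTER_CUBIC))
```

```text
t 24.23 pos [0.5454 0.118  0.0876] yaw -119.1 F [ 0.4  0.4 -0.2] M [-0.02 -0.01 -0.06] op 0.46
```

View pics/w15.png

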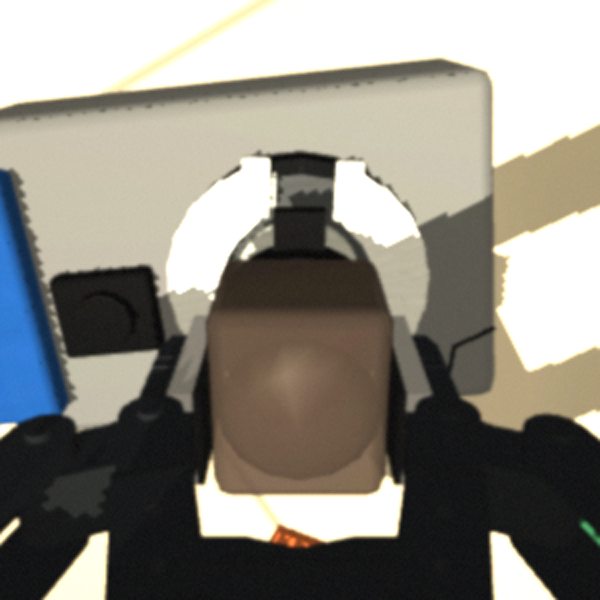

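drive_tool(deltas=[{"slide":[0,0,-0.3],"delta_rot":[0,0,0],"hand":0.3},{"slide":[0,0,-0.4],"delta_rot":[0,0,0.05],"hand":0.3},{"slide":[0,0,-0.4],"delta_rot":[0,0,0.055],"hand":0.3},{"slide":[0,0,-0.1],"delta_rot":[0,0,0.055],"hand":0.3},{"slide":[0,0,0],"delta_rot":[0,0,0.05],"hand":0.3}])

```text
time_s: 24.9
eef_pos: [0.546, 0.118, 0.1489]
eef_rot: [0.001, -0.198, 0.98, -0.0]
wrist_force: [0.0, -0.3, -1.3]
opening: 0.46
```

Run:
```python
from snap import *
o=st();print(np.round(o["q"],2));print(need(o,(.515,-.207,.145),-160))
snap("side","side7");crop("side7",290,220,410,330,5,"d7")
```

```text
t 24.9 pos [0.546  0.118  0.1489] yaw -157.2 F [ 0.  -0.3 -1.3] M [ 0.    0.02 -0.04] op 0.46
[ 0.    0.2   1.71 -0.    1.23 -1.97]
[[3.091, -5.752, 0.077], [-0.0003, 0.0007, 0.0155]]
```

View pics/d7.png

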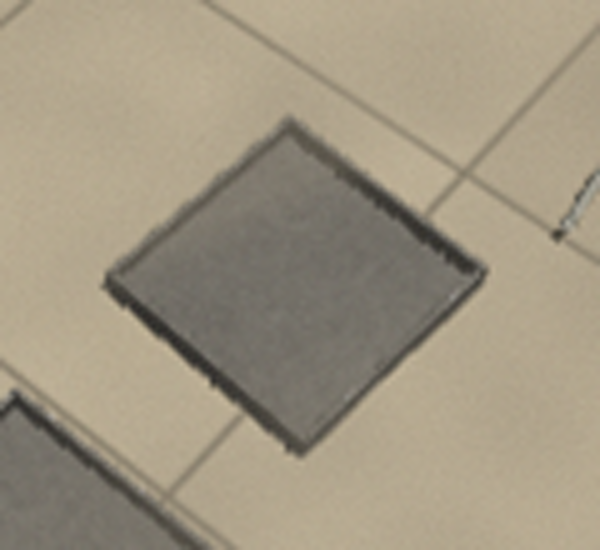

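View pics/side7.png

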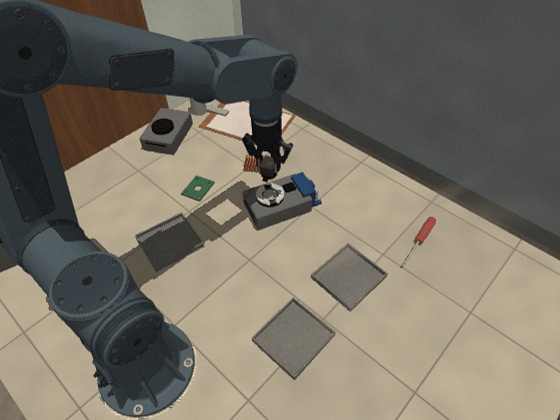

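Run:
```python
from snap import *
c=load("side7")
L=[ray(c,(290+x/5-.4,220+y/5-.4),.018) for x,y in((290,120),(485,272),(302,455),(107,280))]
print(np.round(L,4),np.mean(L,0));
for i in range(4):
  v=L[(i+1)%4]-L[i];print(np.linalg.norm(v),np.degrees(np.arctan2(v[1],v[0])))
o=ctrl.get_obs();print(need(o,np.r_[np.mean(L,0)[:2],.149],-160))
```

```text
[[ 0.5907 -0.1431  0.018 ]
 [ 0.5803 -0.2803  0.018 ]
 [ 0.4287 -0.2723  0.018 ]
 [ 0.4411 -0.134   0.018 ]] [ 0.51020087 -0.20742449  0.018     ]
0.13763945294796526 -94.30745747040062
0.15185214735244246 176.96757757974922
0.1388211462410149 84.88684522471677
0.14987880946898474 -3.4622026909548107
[[3.143, -5.744, -0.013], [-0.0002, 0.0005, 0.0137]]
```

drive_tool(deltas=[{"slide":[0.15,-0.3,0],"delta_rot":[0,0,0],"hand":0.3},{"slide":[0.25,-0.45,0],"delta_rot":[0,0,0],"hand":0.3},{"slide":[0.25,-0.45,0],"delta_rot":[0,0,0],"hand":0.3},{"slide":[0.25,-0.45,0],"delta_rot":[0,0,0],"hand":0.3},{"slide":[0.25,-0.45,0],"delta_rot":[0,0,0],"hand":0.3}])

```text
time_s: 25.58
eef_pos: [0.5332, -0.003, 0.1472]
eef_rot: [-0.0, -0.202, 0.979, -0.0]
wrist_force: [0.9, -0.2, -1.4]
opening: 0.462
```

drive_tool(deltas=[{"slide":[0.25,-0.45,0],"delta_rot":[0,0,0],"hand":0.3},{"slide":[0.25,-0.45,0],"delta_rot":[0,0,0],"hand":0.3},{"slide":[0.25,-0.45,0],"delta_rot":[0,0,0],"hand":0.3},{"slide":[0.25,-0.45,0],"delta_rot":[0,0,0],"hand":0.3},{"slide":[0.25,-0.45,0],"delta_rot":[0,0,0],"hand":0.3}])

```text
time_s: 26.2
eef_pos: [0.5195, -0.131, 0.1472]
eef_rot: [-0.0, -0.202, 0.979, -0.0]
wrist_force: [-0.6, -0.9, -1.6]
opening: 0.458
```

drive_tool(deltas=[{"slide":[0.25,-0.45,0],"delta_rot":[0,0,0],"hand":0.3},{"slide":[0.25,-0.4,0],"delta_rot":[0,0,0],"hand":0.3},{"slide":[0.2,-0.3,0],"delta_rot":[0,0,0],"hand":0.3},{"slide":[0.1,-0.2,0],"delta_rot":[0,0,0],"hand":0.3},{"slide":[0,0,0],"delta_rot":[0,0,0],"hand":0.3}])

```text
time_s: 26.82
eef_pos: [0.5098, -0.2076, 0.1471]
eef_rot: [0.0, -0.2, 0.98, 0.0]
wrist_force: [0.4, 1.1, -0.6]
opening: 0.462
```

Run:
```python
from snap import *
o=st();print(np.round(o["q"],2));print(need(o,(.511,-.207,.06),-157))
snap("side","side8");snap("scene","scene8");c=snap("wrist","wrist16")
```

```text
t 26.82 pos [ 0.5098 -0.2076  0.1471] yaw -156.92 F [ 0.4  1.1 -0.6] M [-0.03  0.01 -0.01] op 0.462
[-0.6   0.19  1.73  0.    1.23 -2.58]
[[-0.027, 0.001, 1.741], [0.0, 0.0, 0.0004]]
```

View pics/side8.png

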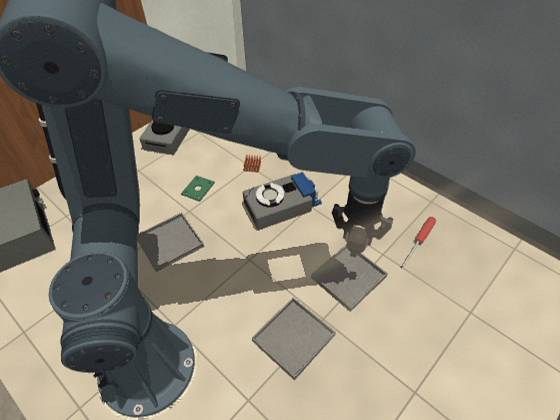

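View pics/wrist16.png

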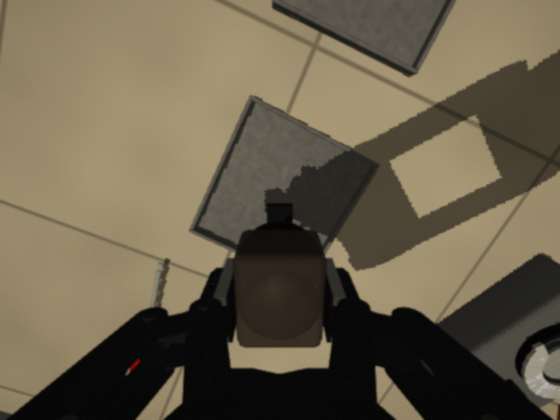

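drive_tool(deltas=[{"slide":[0,0,0.3],"delta_rot":[0,0,0],"hand":0.3},{"slide":[0,0,0.6],"delta_rot":[0,0,0],"hand":0.3},{"slide":[0,0,0.6],"delta_rot":[0,0,0],"hand":0.3},{"slide":[0,0,0.5],"delta_rot":[0,0,0],"hand":0.3},{"slide":[0,0,0.3],"delta_rot":[0,0,0],"hand":0.3}])

```text
time_s: 27.6
eef_pos: [0.5088, -0.2057, 0.0297]
eef_rot: [-0.001, -0.201, 0.98, 0.001]
wrist_force: [-0.6, -0.4, -0.7]
opening: 0.461
```

drive_tool(deltas=[{"slide":[0,0,0.1],"delta_rot":[0,0,0],"hand":0.3},{"slide":[0,0,0.06],"delta_rot":[0,0,0],"hand":0.3},{"slide":[0,0,0.04],"delta_rot":[0,0,0],"hand":0.3},{"slide":[0,0,0],"delta_rot":[0,0,0],"hand":0.3},{"slide":[0,0,0],"delta_rot":[0,0,0],"hand":0.3}])

```text
time_s: 28.22
eef_pos: [0.5102, -0.2072, 0.0225]
eef_rot: [0.0, -0.2, 0.98, -0.0]
wrist_force: [-0.2, 0.4, -0.5]
opening: 0.453
```

Run:
```python
from snap import *
o=st();snap("side","side9");crop("side9",310,190,430,310,5,"d9")
```

```text
t 28.23 pos [ 0.5102 -0.2072  0.0225] yaw -156.9 F [-0.2  0.4 -0.5] M [-0.03  0.03 -0.02] op 0.453
```

View pics/d9.png

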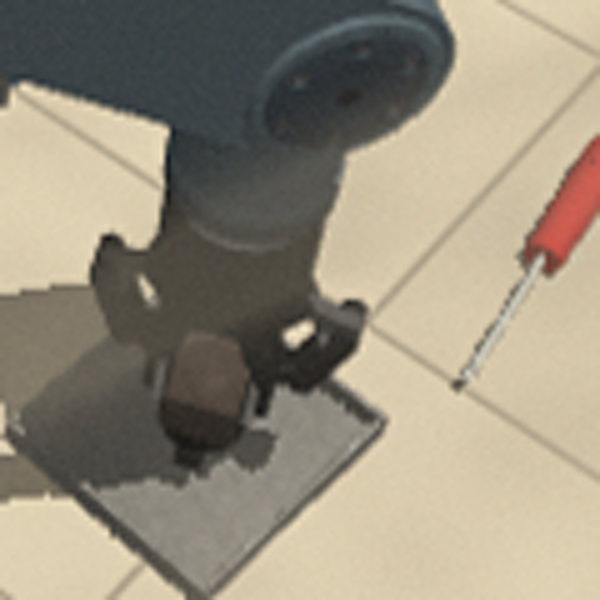

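drive_tool(deltas=[{"slide":[0,0,0.1],"delta_rot":[0,0,0],"hand":0.3},{"slide":[0,0,0.1],"delta_rot":[0,0,0],"hand":0.3},{"slide":[0,0,0.06],"delta_rot":[0,0,0],"hand":0.3},{"slide":[0,0,0.04],"delta_rot":[0,0,0],"hand":0.3},{"slide":[0,0,0.02],"delta_rot":[0,0,0],"hand":0.3}])

```text
time_s: 28.9
eef_pos: [0.5098, -0.2069, 0.0058]
eef_rot: [-0.0, -0.2, 0.98, 0.0]
wrist_force: [0.2, -0.0, -1.7]
opening: 0.453
```

drive_tool(deltas=[{"slide":[0,0,0.03],"delta_rot":[0,0,0],"hand":0.3},{"slide":[0,0,0.03],"delta_rot":[0,0,0],"hand":0.3},{"slide":[0,0,0.03],"delta_rot":[0,0,0],"hand":0.3},{"slide":[0,0,0.02],"delta_rot":[0,0,0],"hand":0.3},{"slide":[0,0,0],"delta_rot":[0,0,0],"hand":0.3}])

```text
time_s: 29.52
eef_pos: [0.5099, -0.2069, 0.0005]
eef_rot: [-0.0, -0.2, 0.98, 0.0]
wrist_force: [0.2, 0.5, -1.3]
opening: 0.458
```

drive_tool(deltas=[{"slide":[0,0,0.02],"delta_rot":[0,0,0],"hand":0.3},{"slide":[0,0,0.02],"delta_rot":[0,0,0],"hand":0.3},{"slide":[0,0,0],"delta_rot":[0,0,0],"hand":0.3},{"slide":[0,0,0],"delta_rot":[0,0,0],"hand":0.3},{"slide":[0,0,0],"delta_rot":[0,0,0],"hand":0.3}])

```text
time_s: 30.15
eef_pos: [0.5099, -0.2069, -0.0014]
eef_rot: [0.0, -0.2, 0.98, -0.0]
wrist_force: [1.5, -0.0, -1.2]
opening: 0.456
```

drive_tool(deltas=[{"slide":[0,0,0.02],"delta_rot":[0,0,0],"hand":0.3},{"slide":[0,0,0.01],"delta_rot":[0,0,0],"hand":0.3},{"slide":[0,0,0],"delta_rot":[0,0,0],"hand":0.3},{"slide":[0,0,0],"delta_rot":[0,0,0],"hand":0.3},{"slide":[0,0,0],"delta_rot":[0,0,0],"hand":0.3}])

```text
time_s: 30.78
eef_pos: [0.5099, -0.207, -0.0027]
eef_rot: [0.0, -0.2, 0.98, -0.0]
wrist_force: [-2.0, 2.2, 4.9]
opening: 0.456
```

drive_tool(deltas=[{"slide":[0,0,0.01],"delta_rot":[0,0,0],"hand":0.3},{"slide":[0,0,0],"delta_rot":[0,0,0],"hand":0.3},{"slide":[0,0,0],"delta_rot":[0,0,0],"hand":0.3},{"slide":[0,0,0],"delta_rot":[0,0,0],"hand":0.3},{"slide":[0,0,0],"delta_rot":[0,0,0],"hand":0.3}])

```text
time_s: 31.4
eef_pos: [0.5099, -0.207, -0.0028]
eef_rot: [-0.0, -0.2, 0.98, 0.0]
wrist_force: [-4.3, 1.6, 9.9]
opening: 0.458
```

drive_tool(deltas=[{"slide":[0,0,-0.01],"delta_rot":[0,0,0],"hand":0.45},{"slide":[0,0,0],"delta_rot":[0,0,0],"hand":0.5},{"slide":[0,0,0],"delta_rot":[0,0,0],"hand":0.56},{"slide":[0,0,0],"delta_rot":[0,0,0],"hand":0.65},{"slide":[0,0,0],"delta_rot":[0,0,0],"hand":0.75}])

```text
time_s: 32.02
eef_pos: [0.5099, -0.2069, -0.0031]
eef_rot: [-0.0, -0.2, 0.98, 0.0]
wrist_force: [-0.9, 0.4, 1.0]
opening: 0.751
```

Run:
```python
from snap import *
o=st();snap("wrist","wrist17")
```

```text
t 32.02 pos [ 0.5099 -0.2069 -0.0031] yaw -156.9 F [-0.9  0.4  1. ] M [-0.01 -0.04 -0.01] op 0.751
```

View pics/wrist17.png

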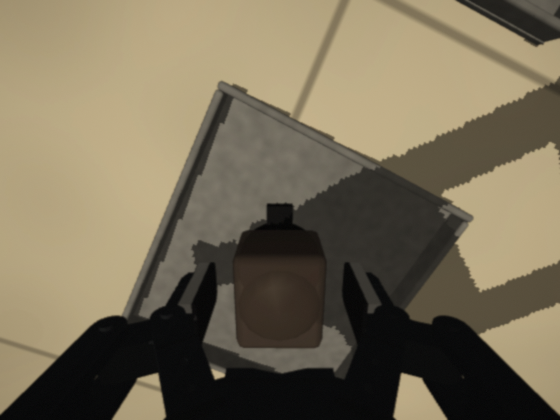

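The cap stands in the tray with the fingers clear on both sides. Next I rise straight up.

drive_tool(deltas=[{"slide":[0,0,-0.15],"delta_rot":[0,0,0],"hand":0.8},{"slide":[0,0,-0.3],"delta_rot":[0,0,0],"hand":0.8},{"slide":[0,0,-0.5],"delta_rot":[0,0,0],"hand":0.8},{"slide":[0,0,-0.7],"delta_rot":[0,0,0],"hand":0.8},{"slide":[0,0,-0.7],"delta_rot":[0,0,0],"hand":0.8}])

```text
time_s: 32.7
eef_pos: [0.5101, -0.207, 0.1168]
eef_rot: [0.0, -0.2, 0.98, -0.0]
wrist_force: [0.6, -0.3, 0.5]
opening: 0.799
```

drive_tool(deltas=[{"slide":[0,0,-0.7],"delta_rot":[0,0,0],"hand":0.8},{"slide":[0,0,-0.5],"delta_rot":[0,0,0],"hand":0.8},{"slide":[0.4,0,-0.2],"delta_rot":[0,0,0],"hand":0.8},{"slide":[0.4,0,0],"delta_rot":[0,0,0],"hand":0.8},{"slide":[0,0,0],"delta_rot":[0,0,0],"hand":0.8}])

```text
time_s: 33.33
eef_pos: [0.4718, -0.223, 0.1845]
eef_rot: [-0.0, -0.199, 0.98, 0.0]
wrist_force: [0.6, 0.7, -0.1]
opening: 0.8
```

Run:
```python
from snap import *
o=st();snap("side","side10");snap("scene","scene10");snap("wrist","wrist18");crop("side10",230,160,420,310,4,"d10")
```

```text
t 33.33 pos [ 0.4718 -0.223   0.1845] yaw -157.0 F [ 0.6  0.7 -0.1] M [-0.   -0.   -0.03] op 0.8
```

View pics/d10.png

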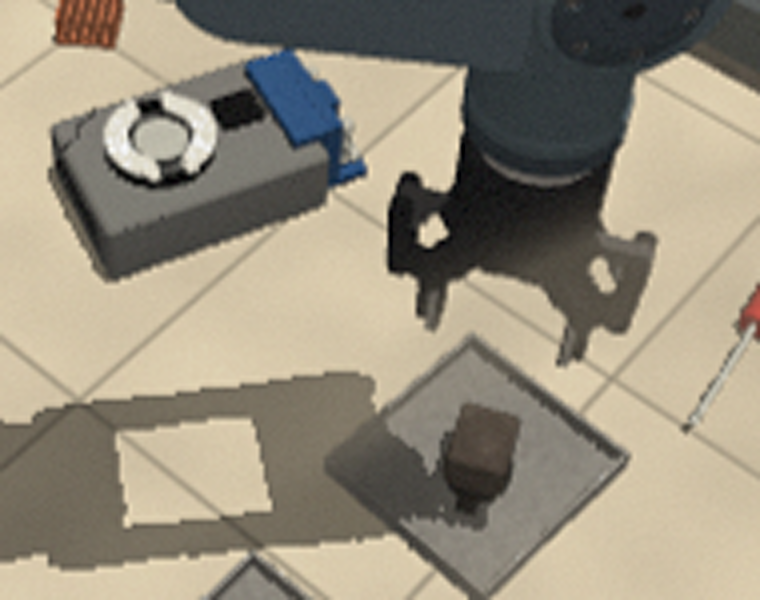

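View pics/scene10.png

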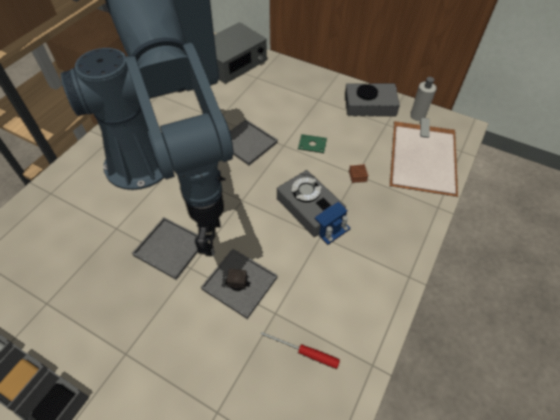

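View pics/wrist18.png

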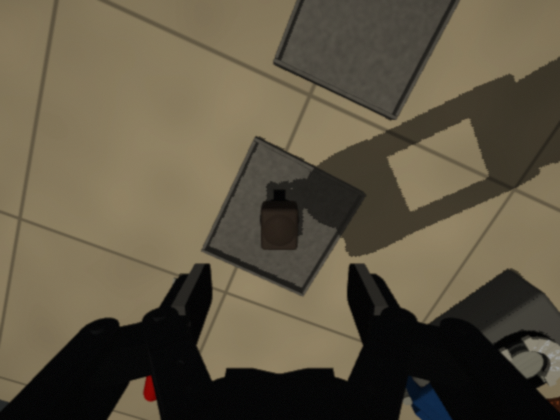

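The cap stands upright at the centre of the far tray (side crop about (480,455)), the mount is empty, the other things haven't moved, and the arm is clear.

Run:
```python
from snap import *
st();print(ctrl.hand_in())
```

```text
t 33.48 pos [ 0.473  -0.2225  0.1841] yaw -156.92 F [-0.3  0.7 -0.2] M [-0.02  0.01  0.02] op 0.803
the job is handed in; nothing more can be done
None
```

I took the lamp cap off the reader and stood it upright near the centre of the farthest of the three trays. I let go and handed the job in at about 33.5 s of the 72 s allowed.

- **Button:** I pressed it down to its hard stop; the last reading was about 13 N, after roughly 8 mm of travel.
- **Turn:** I turned the cap anticlockwise about 84°. The torque then rose from 0.06 to 0.31 N m within a degree, which I took as the stop, and the camera showed the lug clear on both sides of its slot.
- **Lift and placing:** I backed off about 0.4° and lifted it straight out, with wrist force at 5 N or less. It was set down in the tray at about 10 N, measured at the wrist.
- **Last pictures:** The cap is upright in the tray, the mount is empty and the fingers are clear. The heat sink, plate and screwdriver look where they were.

One check disagreed: the fingertips end 20 to 26 mm short of the reported TCP. I found this because no force came when I expected contact with the button, so I set all heights from the pictures and from felt contact. With that, the cap touched the tray floor at the height I had predicted.

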